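Square up a honeycomb pad in the cutting fixture

ROBOT

A 6-joint arm with a two-finger parallel gripper is mounted at the origin on the work surface; the furniture and walls round the work are solid. World frame = base frame: x ahead of the robot, y to its left, z up, the work surface at z = 0. Lengths are in m, angles in rad, forces in N, time in s.
With the tool pointing down it reaches from about 0.25 to 0.725 m from the base axis. Payload 4 kg.
Tool frame: the origin (TCP) lies midway between the tips of the shut fingers; the grasp point (between the pads) lies 19 mm behind it; z points along the fingers, x is the direction in which the jaws open and shut, and the axes are right-handed (so a half turn about z gives the same grasp; the last joint's range is limited). The gripper opens to 85 mm and grips with 20 to 120 N. Pads are 22 mm wide; open, the fingers measure 114 mm over their backs; the gripper's body (76 mm by 85 mm) begins 54 mm behind the grasp point. The pads swing forward as they close: fully open they stand 13 mm farther back than shut.
Start: joints at [1.211, 0.241, 0.005, 1.335, 0, 1.571], TCP at [0.176, 0.468, 0.231] pointing down, gripper open.
Joint ranges: [-2.72, 2.72], [-1.05, 1.87], [-1.09, 1.28], [-1.99, 2.15], [-1.42, 1.44], [-3.14, 3.14]. Speed limits (rad/s): [2.79, 2.79, 3.14, 3.14, 3.14, 3.14].

INTERFACE

Orientations are given as a unit quaternion [x, y, z, w].
In Python, from workcell import bot gives the robot as it stands.
- The arm moves only by the tool drive_tool, never from a script. Its argument "rows" is text: rows parted by semicolons, each of 5 numbers parted by spaces: the finger opening in mm, from 0 to 85.4, then the shift along the tool's x, y, z in mm, then the turn about the tool's z in rad. A call has 1 to 12 rows; each row shifts and turns the commanded pose from where the row before left it, along the tool's axes as they then stand; what a row does not reach is not made up. A row lasts 1/10 s, in which the tool goes at most 50 mm and 8.59 degrees, less where a joint would pass 70% of its speed; a pose out of reach is approached as far as the arm can. A call is refused whole if a number of a shift passes 50 or a number of a turn 0.15, either way. A call with a gripper value outside its range is refused whole. The fingers move at their own pace and stop on an object; the grip force is fixed at half the most. Time passes only in rows, so rows that do not move let the fingers close. It gives the time, the measured TCP pose, the force and the opening at its end, in the units of the state.
- bot.get_obs(): the state, without advancing time (a new reading comes with each control period).
- bot.camera(name): name is "scene" or "top"; returns a dict with "image" (420x560x3 uint8, red, green, blue), "vertical_fov" (degrees; the focal length in pixels is half the picture's height over the tangent of half this angle, whatever the lens; pixels are square), "cx", "cy" (the principal point, pixels), "R" (3x3) and "t" (3): a world point X has camera coordinates R X + t. Camera axes: x right, y down, z forward; pixel columns grow to the right and rows downward; lengths in m; the calibration is good to about 2 mm. A picture is of the moment at which its call begins. There is no depth.
- bot.job_done(): hands the job in, once; it reports no verdict.
The state is a dict: "clock": time; "joint_pos": joint angles; "joint_vel": joint speeds; "tau": joint torques, N m; "eef_pos": TCP position; "tool_rot": TCP orientation; "ft_force": force on the tool from outside, world axes, zero at the start; "ft_torque": the same for the moment, N m; "grip_width": finger opening in m.
Only numpy, scipy, OpenCV 4.12 (cv2) and the standard library are available. Lean on these libraries where they do the work, as an engineer would, in place of code of your own. Each camera call takes 0.05 s, during which the arm holds its last target. There are 200 camera calls.

TASK

Set up the brown honeycomb packing pad for its cut: push the pad home against the fence of the cutting fixture, then lay the red T-square on it with the blade flat on top and pointing to the fence, the stock pressed flush against the pad's near edge with about 10 N (forcing it would crush the edge), and the left edge of the blade, seen looking towards the fence, on the black tick mark. Finally lower the hold-down bar gently so that its rubber foot rests on the blade, with everything still flush, and leave the tape roll, the flat parcel and the hand stamp where they are.

Things in the scene. Friction and masses are not known exactly. Their poses are not given: they have to be found in the camera images.
- board: cutting fixture screwed to the table: plywood base 250 x 210 mm, green mat with its top 12 mm above the table. Origin: centre of the underside. x points to the fence, an aluminium rail along y, 170 mm long, top 36 mm above the table. The fence sits in slots, clamped by two black knobs: its face is square to x, somewhere from x = 71 to 87 mm, differently each time, to be felt or seen. Near side: -x
- bar (a joint): angle of the hold-down bar, an aluminium frame with a rubber foot and a black handle rod, hinged behind the fence; 0 = level, the foot resting on a blade that lies on the pad; 1.2 = raised. The stiff hinge holds it raised; below about 1 rad it sinks slowly by its own weight
- bar_hinge (a point): middle of the bar's hinge axis: board frame x = 108 mm, 46 mm above the table; the axis is parallel to the board's y
- bar_handle (a point): middle of the bar's handle rod, black, 14 mm thick, 92 long, parallel to the board's y, 112 mm from the hinge and 18 above the foot's sole. The rubber foot (160 mm long, 18 wide) lies 63 to 81 mm from the hinge, side arms at y +-82 mm. The rod can be pushed down from above
- pad: loose brown kraft honeycomb pad, 150 (x) x 170 (y) x 30 (z) mm, 0.2 kg, lying on the green mat. Origin: centre of the underside. x points to its edge that goes to the fence; its near edge is the face at x = -75 mm
- pad_tick (a point): black tick mark on the pad's top, a line 2 mm wide running 34 mm inwards (along the pad's x) from this point on the near edge: pad frame (-75, 20, 30) mm
- square: loose T-square, 0.24 kg; steel blade 36 mm wide, 4 thick, 120 long, along +x, underside at z = 0; red stock with black stripe, 120 mm along y, x -28 to 0, z -8 to +22. Origin: middle of the stock's inner face at the blade's underside. Starts on the table, stock down, blade drooping 4 degrees to the table. Grasp the stock across its 28 mm from above, tips above the blade. Used with z up
- square_left (a point): point on the stock's inner face, square frame (0, 55, -4) mm; it bears on the pad's near edge
- square_right (a point): point on the stock's inner face, square frame (0, -55, -4) mm; it bears on the pad's near edge
- blade_edge (a point): point on the underside of the blade's left edge, square frame (15, 18, 0) mm; this edge goes on the tick mark
- blade_tip (a point): middle of the blade's end, underside, square frame (120, 0, 0) mm
- tape_brown: bystander: roll of brown tape lying flat, 110 mm across, 48 mm high; origin at the centre of its underside
- parcel_s1: bystander: small flat brown parcel 90 x 122 x 32 mm with a smaller one lying on it; origin at the centre of its underside
- stamp_self: bystander: red and black self-inking hand stamp 40 x 71 x 78 mm, standing; origin at the centre of its underside

How it is judged:
By the outcome, as a careful person would: the job done as asked, in the order asked, and still so for the second after the job is handed in, with the robot touching nothing.
It also fails if it takes over 62 s, if anything falls off the work surface, if the arm or the gripper's body presses on something with over 40 N, if the wrist force passes 120 N, or if a joint passes its speed limit or range.

## Working session

There is one attempt and no reset: what is moved stays moved. The work goes in short steps, Python scripts to look and compute and a tool call to move; the robot and the scene stay as the last step left them, time stands still between calls to the robot, and variables do not carry over. Pictures are saved under pics/ and viewed, about 8 in all and at most 12, crops included, and the job is handed in when it is done.

Besides the shell and the picture viewer there is one more tool, called after "Request:" as name(argument=value, ...) on one line, values as JSON. drive_tool: Moves the arm, as the interface text tells. Its arguments: {"type":"object","properties":{"rows":{"type":"string"}},"required":["rows"]}

```bash
mkdir -p pics; ls; python3 - <<'E'
from workcell import bot
import cv2,numpy as np,pickle
o=bot.get_obs(); print({k:np.round(v,3) for k,v in o.items()})
for n in("scene","top"):
    c=bot.camera(n); pickle.dump(c,open(f"{n}0.pkl","wb"))
    cv2.imwrite(f"pics/{n}0.png",cv2.resize(c["image"][:,:,::-1],(784,588),interpolation=cv2.INTER_CUBIC))
    print(n,c["vertical_fov"],c["cx"],c["cy"],np.round(c["R"],3).tolist(),np.round(c["t"],3), np.round(-c["R"].T@c["t"],3))
E
```

```text
pics
{'clock': np.float64(0.0), 'joint_pos': array([ 1.211,  0.241,  0.004,  1.335, -0.   ,  1.571]), 'joint_vel': array([ 0.   , -0.   , -0.001,  0.   , -0.002, -0.002]), 'tau': array([ 1.0000e-03, -3.7231e+01,  2.5241e+01,  1.7000e-02,  0.0000e+00,
        0.0000e+00]), 'eef_pos': array([0.176, 0.467, 0.23 ]), 'tool_rot': array([ 0.822,  0.569, -0.001,  0.001]), 'ft_force': array([0.034, 0.418, 0.549]), 'ft_torque': array([0.012, 0.004, 0.037]), 'grip_width': np.float64(0.085)}
scene 50.46945060323005 281.9806888341764 207.535659950557 [[0.649, -0.76, -0.011], [-0.472, -0.392, -0.789], [0.596, 0.518, -0.614]] [-0.282  0.285  1.195] [-0.395 -0.721  0.956]
top 44.625322272934895 276.3216872195266 205.9339184748807 [[0.018, -1.0, 0.009], [-0.995, -0.018, -0.094], [0.094, -0.008, -0.996]] [-0.02   0.497  1.556] [3.490e-01 1.000e-03 1.596e+00]
```

View pics/scene0.png

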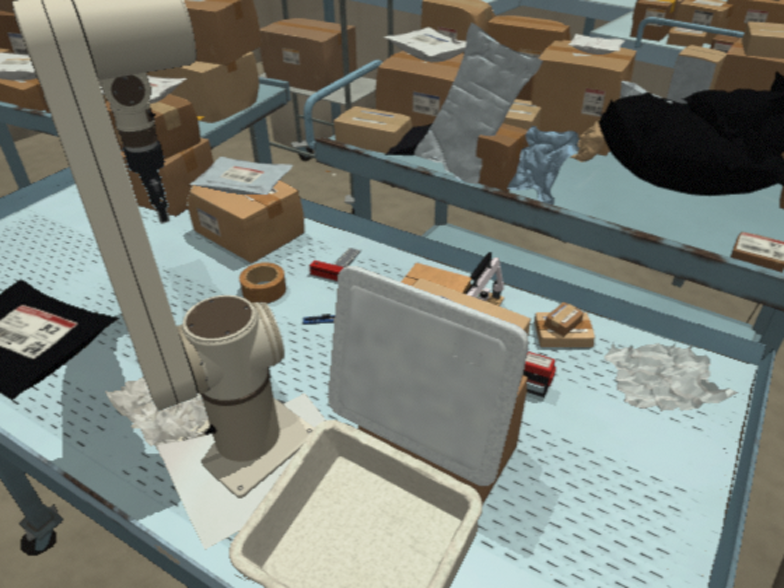

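View pics/top0.png

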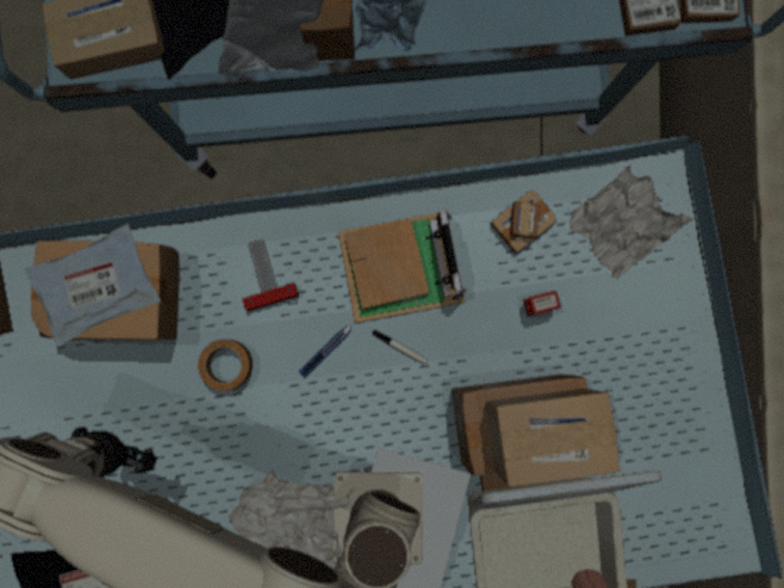

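The top view shows the board at (345-465, 215-320) with its fence to the right (world -y). The pad is on it, the square is at (270, 280) with its blade up (+x), and the tape is at (224, 366). The scene view is partly blocked. I'll crop for precise corners.

```bash
cat > h.py <<'E'
import numpy as np,cv2,pickle
def f(c): return c["image"].shape[0]/2/np.tan(np.radians(c["vertical_fov"]/2))
def ray(c,u,v,z):
    "world point at height z seen at pixel u,v"
    d=c["R"].T@np.array([(u-c["cx"])/f(c),(v-c["cy"])/f(c),1.]); o=-c["R"].T@c["t"]
    return o+d*(z-o[2])/d[2]
def proj(c,X):
    p=np.atleast_2d(X)@c["R"].T+c["t"]; return p[:,:2]/p[:,2:]*f(c)+[c["cx"],c["cy"]]
E
python3 - <<'E'
import pickle,cv2
c=pickle.load(open("top0.pkl","rb")); im=c["image"][140:238,165:345,::-1]
im=cv2.convertScaleAbs(cv2.resize(im,None,fx=4.4,fy=4.4,interpolation=cv2.INTER_CUBIC),alpha=1.4)
for i in range(0,180,20): cv2.putText(im,str(165+i),(int(i*4.4),10),0,.35,(255,255,255)); cv2.line(im,(int((i+.5)*4.4),12),(int((i+.5)*4.4),20),(255,255,255))
for i in range(0,98,20): cv2.putText(im,str(140+i),(0,int(i*4.4)+6),0,.35,(255,255,255)); cv2.line(im,(24,int((i+.5)*4.4)),(32,int((i+.5)*4.4)),(255,255,255))
cv2.imwrite("pics/topc.png",im)
E
```

```text
(no output)
```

View pics/topc.png

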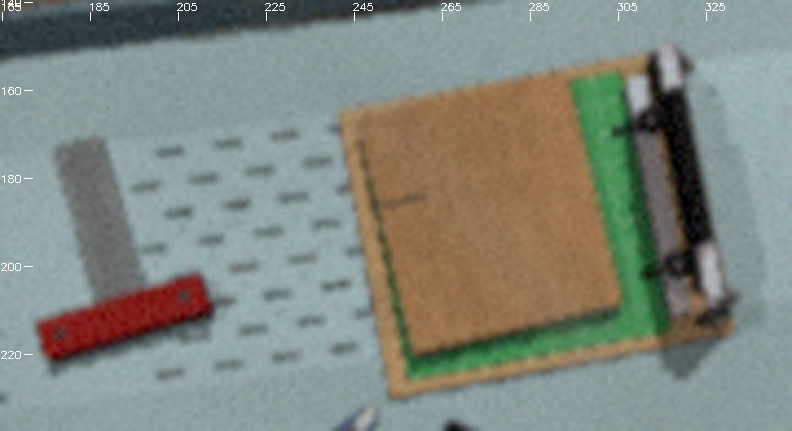

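```bash
cat > fit.py <<'E'
from h import *
from scipy.optimize import least_squares
def fit(c,model,px,x0):
    "planar pose x,y,yaw of model points (mm) from pixels"
    model=np.array(model,float)/1000
    def w(p):
        C,S=np.cos(p[2]),np.sin(p[2]); return np.c_[p[0]+C*model[:,0]-S*model[:,1],p[1]+S*model[:,0]+C*model[:,1],model[:,2]]
    r=least_squares(lambda p:(proj(c,w(p))-px).ravel(),x0); return r.x,r.fun.reshape(-1,2)
def crop(p,u0=165,v0=140,s=4.4): return (np.array(p,float)+.5)/s-.5+[u0,v0]
E
python3 - <<'E'
from fit import *
c=pickle.load(open("top0.pkl","rb"))
B=fit(c,[[-125,105,10],[-125,-105,10],[125,-105,10]],crop([[340,113],[391,398],[734,333]]),[.6,0,-1.5])
P=fit(c,[[-75,-85,42],[75,-85,42],[-75,20,42],[-75,85,42]],crop([[412,355],[621,308],[379,205],[358,117]]),[.6,0,-1.5])
# square: stock top corners z=30 approx, blade end
S=fit(c,[[-28,60,30],[-28,-60,30],[0,60,29],[0,-60,29],[120,18,4],[120,-18,4]],crop([[46,360],[211,313],[37,322],[200,274],[56,148],[102,137]]),[.5,.25,0])
T=ray(c,224/1.4,366/1.4,.048)
for n,v in zip("BPS",(B,P,S)): print(n,np.round(v[0],4),"resid px",np.round(v[1],1).tolist())
print("tape",T)
b=B[0];p=P[0];R=lambda a:np.array([[np.cos(a),-np.sin(a)],[np.sin(a),np.cos(a)]])
print("pad in board mm",R(-b[2])@(p[:2]-b[:2])*1000,p[2]-b[2])
# fence: line of far face top at crop
for q in ([626,80],[670,315],[646,73],[690,312]): print("fence top pt in board",q,np.round(R(-b[2])@(ray(c,*crop(q),.036)[:2]-b[:2])*1000,1))
for q in ([575,85],[620,305]): print("pad far pt in board",q,np.round(R(-b[2])@(ray(c,*crop(q),.042)[:2]-b[:2])*1000,1))
E
```

```text
B [ 0.549  -0.042  -1.3673] resid px [[-0.7, -0.7], [-0.2, 0.4], [0.9, 0.3]]
P [ 0.5514 -0.0086 -1.3352] resid px [[-0.3, -0.2], [0.3, -0.1], [-0.1, 0.4], [0.2, -0.1]]
S [0.487  0.2495 0.3033] resid px [[-0.1, 0.3], [0.2, -0.0], [-0.4, 0.2], [0.3, 0.2], [-0.3, 0.0], [0.3, -0.6]]
tape [0.32112206 0.33561178 0.048     ]
pad in board mm [-32.28778488   9.06968195] 0.03204691638863788
fence top pt in board [626, 80] [79.1 83.9]
fence top pt in board [670, 315] [ 77.7 -84.4]
fence top pt in board [646, 73] [93.9 86.3]
fence top pt in board [690, 312] [ 91.8 -84.9]
pad far pt in board [575, 85] [42.7 86. ]
pad far pt in board [620, 305] [ 44.3 -71.5]
```

Request:
drive_tool(rows="85 -20 42 0 0;85 -20 42 0 0;85 -20 42 0 0;85 -20 42 0 0;85 -20 42 0 0;85 -20 42 0 0;85 -20 42 0 0;85 -20 42 0 0;85 -20 42 0 0;85 -20 42 0 0;85 -20 42 0 0;85 0 0 0 -0.142")

```text
clock: 1.3
eef_pos: [0.534, 0.0951, 0.2301]
tool_rot: [0.781, 0.625, -0.0, 0.001]
ft_force: [-0.7, 0.2, -0.2]
grip_width: 0.0848
```

Request:
drive_tool(rows="85 0 0 10 -0.142;85 0 0 10 -0.142;85 0 0 10 -0.142;85 0 0 10 -0.142;85 0 0 10 -0.142;85 0 0 10 -0.142;85 0 0 10 -0.142;85 0 0 10 -0.142;85 0 0 10 -0.142;85 0 0 10 -0.142;85 0 0 10 -0.142;85 0 0 10 -0.142")

```text
clock: 2.5
eef_pos: [0.5306, 0.0993, 0.1104]
tool_rot: [0.039, 0.999, -0.0, -0.001]
ft_force: [1.2, -0.1, 0.2]
grip_width: 0.0853
```

Request:
drive_tool(rows="85 0 0 0 -0.142;85 0 0 0 -0.142;85 0 0 0 0;85 0 0 0 0")

```text
clock: 2.9
eef_pos: [0.5308, 0.0994, 0.111]
tool_rot: [-0.098, 0.995, -0.0, -0.0]
ft_force: [-1.1, -0.5, 0.1]
grip_width: 0.085
```

```bash
cat >> fit.py <<'E'
BRD=[.549,-.042,-1.3673]
def pose(o):
    "tcp in board mm, yaw psi world"
    x,y=o["tool_rot"][:2]; psi=2*np.arctan2(y,x); a=BRD[2]
    d=o["eef_pos"][:2]-BRD[:2]; C,S=np.cos(a),np.sin(a)
    return np.array([C*d[0]+S*d[1],-S*d[0]+C*d[1],o["eef_pos"][2]])*1000,psi
def fb(o):
    F=o["ft_force"];C,S=np.cos(BRD[2]),np.sin(BRD[2]); return np.array([C*F[0]+S*F[1],-S*F[0]+C*F[1],F[2]])
def go(o,tb,psi):
    "tool-frame shift mm and turn to board target tb (mm)"
    p,ps=pose(o); d=np.array(tb)-p; a=BRD[2]
    w=np.array([np.cos(a)*d[0]-np.sin(a)*d[1],np.sin(a)*d[0]+np.cos(a)*d[1]])
    s=np.array([w@[np.cos(ps),np.sin(ps)],w@[np.sin(ps),-np.cos(ps)],-d[2]])
    return np.round(s,1),round(-((psi-ps+np.pi)%(2*np.pi)-np.pi),3)
E
python3 - <<'E'
from fit import *
from workcell import bot
o=bot.get_obs(); print(o["clock"],pose(o),fb(o),o["joint_pos"].round(2),o["grip_width"]); print(go(o,[-140,9,12],3.345))
E
```

```text
2.9 (array([-142.14686206,   10.6998623 ,  110.98393872]), np.float64(3.338100898080861)) [ 0.25713341 -1.20715202  0.05586853] [ 0.19  0.4  -0.1   1.08  0.   -1.58] 0.08501057366296165
(array([ 1.7, -2.2, 99. ]), np.float64(-0.007))
```

Request:
drive_tool(rows="85 2 0 25 -0.007;85 0 0 25 0;85 0 0 25 0;85 0 0 22 0;85 0 -5 0 0;85 0 -5 0 0;85 0 -5 0 0;85 0 -4 0 0;85 0 -4 0 0;85 0 -4 0 0;85 0 -4 0 0;85 0 -4 0 0")

```text
clock: 4.1
eef_pos: [0.5364, 0.0647, 0.0146]
tool_rot: [-0.103, 0.995, 0.0, 0.0]
ft_force: [1.0, 1.3, 1.8]
grip_width: 0.0854
```

Request:
drive_tool(rows="85 0 -4 0 0;85 0 -4 0 0;85 0 0 0 0")

```text
clock: 4.4
eef_pos: [0.5378, 0.0561, 0.0141]
tool_rot: [-0.103, 0.995, -0.0, -0.0]
ft_force: [0.1, -0.5, -0.9]
grip_width: 0.0851
```

```bash
python3 - <<'E'
from fit import *
from workcell import bot
o=bot.get_obs(); print(o["clock"],pose(o),fb(o))
c=bot.camera("top"); im=c["image"][140:238,225:345,::-1]
im=cv2.convertScaleAbs(cv2.resize(im,None,fx=5,fy=5,interpolation=cv2.INTER_CUBIC),alpha=1.4)
cv2.imwrite("pics/p1.png",im);pickle.dump(c,open("p1.pkl","wb"))
E
```

```text
4.4 (array([-98.32604256,   8.82248684,  14.12577298]), np.float64(3.347091312450807)) [ 0.54206493  0.00249787 -0.86369657]
```

View pics/p1.png

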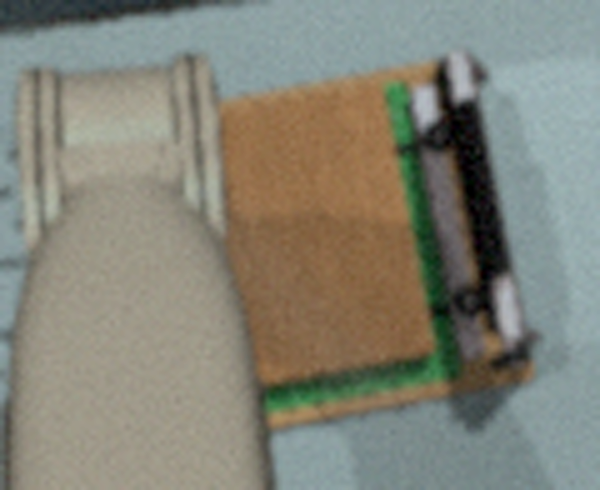

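The pad follows: far edge at about (385-430), with a green strip of about 10 mm left before the fence. I'll keep pushing, more gently.

Request:
drive_tool(rows="85 0 -4 0 0;85 0 -4 0 0;85 0 -2 0 0;85 0 -1 0 0;85 0 -1 0 0")

```text
clock: 4.95
eef_pos: [0.5402, 0.045, 0.0142]
tool_rot: [-0.103, 0.995, 0.0, -0.0]
ft_force: [-0.4, 0.9, -0.1]
grip_width: 0.0852
```

Request:
drive_tool(rows="85 0 -1 0 0;85 0 -0.5 0 0;85 0 0 0 0")

```text
clock: 5.25
eef_pos: [0.5407, 0.0436, 0.0143]
tool_rot: [-0.103, 0.995, -0.0, 0.0]
ft_force: [0.5, 0.7, -0.2]
grip_width: 0.0848
```

Request:
drive_tool(rows="85 0 -1 0 0;85 0 -1 0 0;85 0 0 0 0")

```text
clock: 5.55
eef_pos: [0.5411, 0.0416, 0.0143]
tool_rot: [-0.103, 0.995, -0.0, 0.0]
ft_force: [0.4, 1.2, 0.1]
grip_width: 0.0847
```

Request:
drive_tool(rows="85 0 -1 0 0;85 0 -1 0 0;85 0 0 0 0")

```text
clock: 5.85
eef_pos: [0.5416, 0.0399, 0.0144]
tool_rot: [-0.103, 0.995, 0.0, 0.0]
ft_force: [-0.4, 2.0, -0.1]
grip_width: 0.0847
```

Request:
drive_tool(rows="85 0 -1 0 0;85 0 0 0 0")

```text
clock: 6.05
eef_pos: [0.5416, 0.0399, 0.0144]
tool_rot: [-0.103, 0.995, 0.001, 0.0]
ft_force: [-0.7, 6.1, 1.2]
grip_width: 0.0854
```

Request:
drive_tool(rows="85 0 -0.7 0 0;85 0 0 0 0")

```text
clock: 6.25
eef_pos: [0.5416, 0.0399, 0.0144]
tool_rot: [-0.103, 0.995, 0.002, -0.0]
ft_force: [-1.5, 6.3, 0.6]
grip_width: 0.085
```

```bash
python3 - <<'E'
from fit import *
from workcell import bot
o=bot.get_obs(); print(o["clock"],pose(o),fb(o),o["ft_torque"])
c=bot.camera("top"); im=c["image"][140:238,225:345,::-1]
im=cv2.convertScaleAbs(cv2.resize(im,None,fx=5,fy=5,interpolation=cv2.INTER_CUBIC),alpha=1.4)
cv2.imwrite("pics/p2.png",im);pickle.dump(c,open("p2.pkl","wb"))
E
```

```text
6.25 (array([-81.69158674,   9.27104851,  14.39753734]), np.float64(3.3485616454547573)) [-6.42805397 -0.1869507   0.55490483] [ 1.30218155  0.25725812 -0.28559261]
```

Request:
drive_tool(rows="85 0 10 0 0;85 0 20 0 0;85 0 20 -30 0;85 0 20 -40 0;85 0 20 -30 -0.1;85 0 40 0 0;85 0 40 0 0;85 20 0 0 0;85 40 0 0 0;85 20 0 0 0;85 0 0 0 0;85 0 0 0 0")

```text
clock: 7.5
eef_pos: [0.4237, 0.1786, 0.1149]
tool_rot: [-0.153, 0.988, -0.0, 0.001]
ft_force: [0.5, -0.5, -0.2]
grip_width: 0.0852
```

```bash
python3 - <<'E'
from fit import *
from workcell import bot
o=bot.get_obs(); p,ps=pose(o); print(o["clock"],o["eef_pos"],ps,fb(o))
d=np.array([.4736,.2453])-o["eef_pos"][:2]
print("shift",d@[np.cos(ps),np.sin(ps)]*1000,d@[np.sin(ps),-np.cos(ps)]*1000,"turn",ps-3.445)
c=bot.camera("top"); im=c["image"][140:238,165:345,::-1]
im=cv2.convertScaleAbs(cv2.resize(im,None,fx=4.4,fy=4.4,interpolation=cv2.INTER_CUBIC),alpha=1.4)
cv2.imwrite("pics/p3.png",im);pickle.dump(c,open("p3.pkl","wb"))
E
```

```text
7.5 [0.42374487 0.17859107 0.1148525 ] 3.4481966952993415 [ 0.61139921  0.4248215  -0.15934406]
shift -67.66436454002897 48.550483711643054 turn 0.003196695299341634
```

View pics/p3.png

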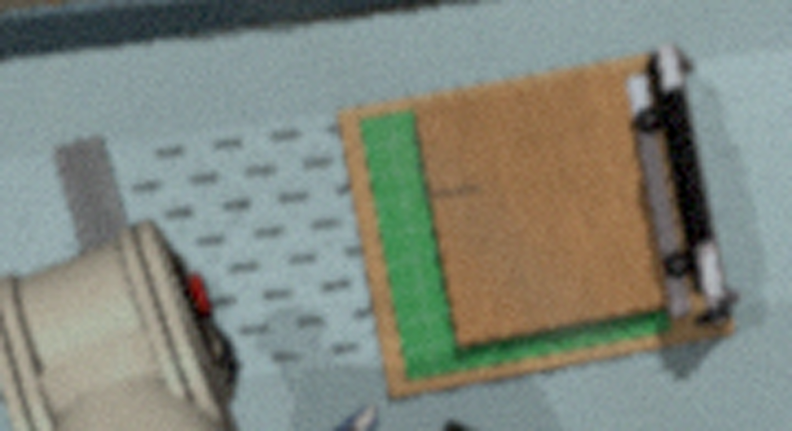

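The pad is now against the fence: near edge from (415,112) to (458,348), tick from (431,192) to (480,188).

```bash
python3 - <<'E'
from fit import *
c=pickle.load(open("p3.pkl","rb"))
# sub-pixel: darkest row of tick along its length, and near-edge column via gradient, averaged in board frame rectified image
b=BRD;C,S=np.cos(b[2]),np.sin(b[2])
xs=np.arange(-95,-20,.5);ys=np.arange(-90,100,.5)
X,Y=np.meshgrid(xs/1000,ys/1000)
W=np.c_[b[0]+C*X.ravel()-S*Y.ravel(),b[1]+S*X.ravel()+C*Y.ravel(),np.full(X.size,.042)]
uv=proj(c,W).astype(np.float32).reshape(*X.shape,2)
im=cv2.remap(c["image"],uv[...,0],uv[...,1],cv2.INTER_CUBIC).astype(float)
rmg=im[...,0]-im[...,1]
for y0 in range(-60,80,20):
    m=rmg[(ys>=y0)&(ys<y0+20)].mean(0); h=(m.max()+m.min())/2
    i=np.argmax(m>h); print("near edge y~",y0+10,"x=",round(xs[i],1))
s=im.sum(2)
for a,e in ((-68,-55),(-55,-42),(-66,-42)):
    m=s[:,(xs>=a)&(xs<e)].mean(1); k=(ys>5)&(ys<55); bg=np.polyval(np.polyfit(ys[k],m[k],2),ys[k]); d=np.clip(bg-m[k]-3,0,None)
    j=np.argmax(d); w=d[max(0,j-8):j+9]; print("tick y",round((ys[k][max(0,j-8):j+9]*w).sum()/w.sum(),2),round(d[j],1))
P=fit(c,[[-75,-85,42],[75,-85,42],[-75,20,42]],crop([[458,349],[668,303],[431,192]]),[.6,0,-1.35])
print(P[0],P[1].round(1).tolist())
E
```

```text
near edge y~ -50 x= -72.5
near edge y~ -30 x= -73.0
near edge y~ -10 x= -73.0
near edge y~ 10 x= -73.0
near edge y~ 30 x= -73.0
near edge y~ 50 x= -73.0
near edge y~ 70 x= -72.5
tick y 27.69 25.5
tick y 27.48 21.3
tick y 27.56 22.8
[ 0.55720812 -0.04389343 -1.36681969] [[-0.1, -1.1], [0.5, 0.2], [-0.3, 0.9]]
```

Request:
drive_tool(rows="85 -34 24 0 0;85 -34 24 0 0;85 0 0 30 0;85 0 0 30 0;85 0 0 20 0;85 0 0 15 0;85 0 0 5 0;85 0 0 0 0")

```text
clock: 8.35
eef_pos: [0.4737, 0.2446, 0.0134]
tool_rot: [-0.152, 0.988, -0.0, -0.001]
ft_force: [0.3, -0.3, 1.1]
grip_width: 0.0847
```

Request:
drive_tool(rows="85 0 0 -2 0;20 0 0 0 0;20 0 0 0 0;20 0 0 0 0;20 0 0 0 0;20 0 0 0 0;20 0 0 0 0;20 0 0 0 0")

```text
clock: 9.15
eef_pos: [0.4737, 0.2449, 0.017]
tool_rot: [-0.153, 0.988, 0.0, 0.001]
ft_force: [-0.2, -0.3, 6.9]
grip_width: 0.0264
```

Request:
drive_tool(rows="20 0 0 -10 0;20 0 0 -30 0;20 0 0 -40 0;20 0 0 -40 0;20 0 0 0 0;20 0 0 0 0")

```text
clock: 9.75
eef_pos: [0.4735, 0.2448, 0.137]
tool_rot: [-0.153, 0.988, 0.0, 0.001]
ft_force: [-1.1, -0.9, -3.5]
grip_width: 0.0265
```

```bash
python3 - <<'E'
from fit import *
from workcell import bot
o=bot.get_obs(); print(o["clock"],o["eef_pos"],pose(o),o["ft_force"],o["grip_width"])
for n,(r0,r1,c0,c1) in dict(scene=(140,300,160,420),top=(140,238,150,300)).items():
    c=bot.camera(n);pickle.dump(c,open(n+"4.pkl","wb"));im=c["image"][r0:r1,c0:c1,::-1]
    cv2.imwrite(f"pics/{n}4.png",cv2.convertScaleAbs(cv2.resize(im,None,fx=3,fy=3,interpolation=cv2.INTER_CUBIC),alpha=1.3))
a=cv2.imread("pics/scene4.png");b=cv2.imread("pics/top4.png");w=max(a.shape[1],b.shape[1])
z=np.zeros((a.shape[0]+b.shape[0],w,3),np.uint8);z[:a.shape[0],:a.shape[1]]=a;z[a.shape[0]:,:b.shape[1]]=b
cv2.imwrite("pics/m4.png",cv2.resize(z,None,fx=.77,fy=.77))
E
```

```text
9.75 [0.47351173 0.24476339 0.13700561] (array([-296.10208567,  -15.97727223,  137.00561331]), np.float64(3.4479548115161047)) [-1.06427163 -0.89512286 -3.52848938] 0.02650029236761325
```

View pics/m4.png

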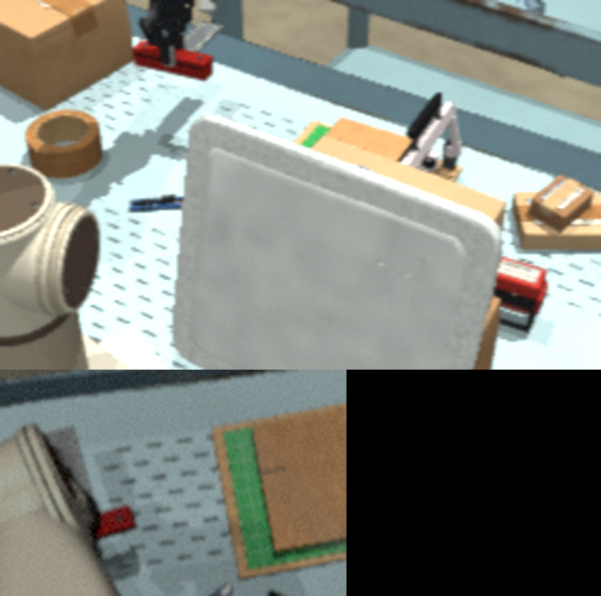

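Request:
drive_tool(rows="20 -1 -30 0 0;20 -1 -40 0 0;20 -1 -40 0 0;20 -1 -40 0 0;20 -1 -30 0 0;20 0 -16 0 0;20 0 0 0 0.13;20 0 0 0 0.13;20 0 0 0 0.13;20 0 0 0 0.13;20 0 0 0 0.13;20 0 0 0 0.13")

```text
clock: 11.05
eef_pos: [0.5358, 0.0598, 0.1346]
tool_rot: [0.237, 0.972, -0.0, -0.002]
ft_force: [0.0, 0.4, -1.7]
grip_width: 0.0268
```

Request:
drive_tool(rows="20 0 0 0 0.13;20 0 0 0 0.13;20 0 0 0 0.13;20 0 0 0 0.13;20 0 0 0 0.13;20 0 0 0 0.13;20 0 0 20 0.11;20 0 0 20 0;20 0 0 0 0;20 0 0 0 0")

```text
clock: 12.05
eef_pos: [0.536, 0.0596, 0.0952]
tool_rot: [0.63, 0.777, -0.001, -0.001]
ft_force: [-0.8, 0.2, -1.6]
grip_width: 0.0264
```

```bash
cat > look.py <<'E'
from fit import *
from workcell import bot
import sys
o=bot.get_obs(); print(o["clock"],o["eef_pos"],pose(o),fb(o),o["grip_width"]); print(go(o,[-102,9.2,78],-1.3673+np.pi))
c=bot.camera("top");s=bot.camera("scene");pickle.dump((c,s),open(sys.argv[1]+".pkl","wb"))
a=cv2.resize(c["image"][140:238,225:345,::-1],None,fx=5,fy=5,interpolation=cv2.INTER_CUBIC)
cv2.imwrite(f"pics/{sys.argv[1]}.png",cv2.convertScaleAbs(a,alpha=1.4))
E
python3 look.py p5
```

```text
12.05 [0.53596963 0.05962522 0.09522391] (array([-102.16165663,    7.77642006,   95.22390778]), np.float64(1.778830188184653)) [-0.35050584 -0.78530473 -1.56496345] 0.026384443582462277
(array([-0.2,  1.4, 17.2]), np.float64(0.005))
```

View pics/p5.png

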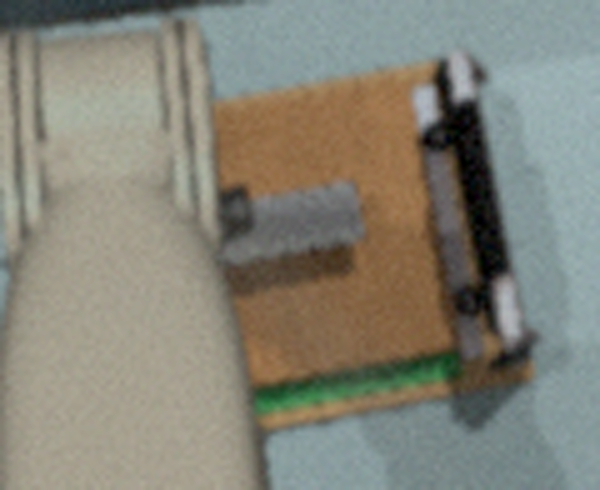

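The blade is visible from (245,195) to (360,183) and points squarely to the fence, roughly above the tick line. I'll lower it and measure its edges by code.

Request:
drive_tool(rows="20 0 1 15 0.005;20 0 0 12 0;20 0 0 4 0;20 0 0 0 0;20 0 0 0 0")

```text
clock: 12.65
eef_pos: [0.5384, 0.0595, 0.0657]
tool_rot: [0.632, 0.775, 0.0, 0.0]
ft_force: [0.8, -0.5, -2.6]
grip_width: 0.0266
```

```bash
cat > blade.py <<'E'
from fit import *
def rect(c,z,xs,ys):
    b=BRD;C,S=np.cos(b[2]),np.sin(b[2]);X,Y=np.meshgrid(xs/1000,ys/1000)
    W=np.c_[b[0]+C*X.ravel()-S*Y.ravel(),b[1]+S*X.ravel()+C*Y.ravel(),np.full(X.size,z)]
    uv=proj(c,W).astype(np.float32).reshape(*X.shape,2)
    return cv2.remap(c["image"],uv[...,0],uv[...,1],cv2.INTER_CUBIC).astype(float)
def edges(c,z,x0,x1):
    "left/right blade edge y at several x, and tip x, in board mm"
    xs=np.arange(-90,75,.5);ys=np.arange(-40,60,.25);im=rect(c,z,xs,ys);s=cv2.GaussianBlur(im[...,0]-im[...,2],(0,0),2)
    out=[]
    for a in np.arange(x0,x1,10):
        m=s[:,(xs>=a)&(xs<a+10)].mean(1); hi=np.median(m[ys>38]); lo=np.median(m[(ys>3)&(ys<16)]); k=m<(hi+lo)/2
        i=np.argmin(abs(ys-10)); l=i
        while k[l]:l+=1
        r=i
        while k[r]:r-=1
        out.append((a+5,ys[l],ys[r]))
    m=s[(ys>0)&(ys<18)].mean(0); j=np.argmin(abs(xs-(x1-10)))
    lo=m[j]; hi=np.median(m[(xs>x1+15)&(xs<x1+22)])
    while m[j]<(lo+hi)/2:j+=1
    return np.array(out),xs[j]
E
python3 look.py p6; python3 - <<'E'
from blade import *
c,_=pickle.load(open("p6.pkl","rb"))
for z in (.057,.049): print(z,edges(c,z,-30,22))
E
```

```text
12.65 [0.53842366 0.05950807 0.06567475] (array([-101.55097566,   10.1561416 ,   65.67474754]), np.float64(1.7730060651689268)) [ 0.70588353  0.70436057 -2.55516942] 0.02656360731692626
(array([  0.4,  -1. , -12.3]), np.float64(-0.001))
0.057 (array([[-25.  ,  31.25, -10.25],
       [-15.  ,  31.25, -10.  ],
       [ -5.  ,  31.  ,  -9.25],
       [  5.  ,  30.75,  -8.75],
       [ 15.  ,  31.  ,  -9.  ],
       [ 25.  ,  31.  ,  -8.5 ]]), np.float64(31.5))
0.049 (array([[-25.  ,  32.5 ,  -9.25],
       [-15.  ,  32.25,  -9.25],
       [ -5.  ,  32.25,  -8.25],
       [  5.  ,  31.75,  -7.75],
       [ 15.  ,  32.  ,  -8.  ],
       [ 25.  ,  32.  ,  -7.75]]), np.float64(32.0))
```

Request:
drive_tool(rows="20 0 -2.8 5 0;20 0 0 4 0;20 0 0 0 0;20 0 0 0 0")

```text
clock: 13.15
eef_pos: [0.5353, 0.0589, 0.0564]
tool_rot: [0.632, 0.775, -0.0, 0.0]
ft_force: [-2.1, -0.1, -0.8]
grip_width: 0.0264
```

Request:
drive_tool(rows="20 0 0 2 0;20 0 0 0 0;20 0 0 0 0")

```text
clock: 13.45
eef_pos: [0.5359, 0.0591, 0.0546]
tool_rot: [0.632, 0.775, 0.0, 0.0]
ft_force: [-0.3, 0.8, 0.1]
grip_width: 0.0267
```

Request:
drive_tool(rows="20 0 0 2 0;20 0 0 0 0;20 0 0 0 0")

```text
clock: 13.75
eef_pos: [0.5359, 0.0592, 0.0527]
tool_rot: [0.632, 0.775, 0.0, 0.0]
ft_force: [0.3, 1.5, 2.3]
grip_width: 0.0263
```

```bash
python3 look.py p7; python3 - <<'E'
from blade import *
c,_=pickle.load(open("p7.pkl","rb"))
print(edges(c,.046,-30,22))
xs=np.arange(-30,20,.5);ys=np.arange(-40,60,.25)
m=cv2.GaussianBlur(rect(c,.046,xs,ys),(0,0),3).mean(1)
rb=m[:,0]-m[:,2]; g=np.gradient(rb); print("max grad left",ys[np.argmax(np.where((ys>15),g,-9))],"right",ys[np.argmin(np.where(ys<5,g,9))])
print([(y,round(v,1)) for y,v in zip(ys[::8],rb[::8])])
c3=pickle.load(open("p3.pkl","rb"));xs=np.arange(-70,-44,.5)
m=rect(c3,.042,xs,ys).mean(1).sum(1); print([(y,round(v)) for y,v in zip(ys[240:300:4],m[240:300:4])])
E
```

```text
13.75 [0.53594835 0.05915727 0.05265378] (array([-101.70766281,    7.6610115 ,   52.65378272]), np.float64(1.7733417175815152)) [-1.42007135  0.64931385  2.25494151] 0.026276054035991488
(array([  0.3,   1.5, -25.3]), np.float64(-0.001))
(array([[-25.  ,  28.75, -10.25],
       [-15.  ,  28.5 , -10.5 ],
       [ -5.  ,  28.25, -10.  ],
       [  5.  ,  28.  , -10.  ],
       [ 15.  ,  28.  ,  -9.75],
       [ 25.  ,  28.  ,  -9.75]]), np.float64(31.5))
max grad left 28.25 right -9.25
[(np.float64(-40.0), np.float64(40.5)), (np.float64(-38.0), np.float64(41.0)), (np.float64(-36.0), np.float64(42.0)), (np.float64(-34.0), np.float64(41.9)), (np.float64(-32.0), np.float64(41.9)), (np.float64(-30.0), np.float64(42.2)), (np.float64(-28.0), np.float64(42.0)), (np.float64(-26.0), np.float64(42.1)), (np.float64(-24.0), np.float64(42.7)), (np.float64(-22.0), np.float64(42.9)), (np.float64(-20.0), np.float64(42.8)), (np.float64(-18.0), np.float64(43.4)), (np.float64(-16.0), np.float64(43.9)), (np.float64(-14.0), np.float64(42.4)), (np.float64(-12.0), np.float64(37.5)), (np.float64(-10.0), np.fl
[... 970 characters left out ...]
, np.float64(52.7)), (np.float64(44.0), np.float64(52.8)), (np.float64(46.0), np.float64(53.3)), (np.float64(48.0), np.float64(53.1)), (np.float64(50.0), np.float64(52.7)), (np.float64(52.0), np.float64(52.6)), (np.float64(54.0), np.float64(52.7)), (np.float64(56.0), np.float64(52.7)), (np.float64(58.0), np.float64(52.5))]
[(np.float64(20.0), 244), (np.float64(21.0), 243), (np.float64(22.0), 240), (np.float64(23.0), 234), (np.float64(24.0), 226), (np.float64(25.0), 218), (np.float64(26.0), 211), (np.float64(27.0), 206), (np.float64(28.0), 205), (np.float64(29.0), 209), (np.float64(30.0), 215), (np.float64(31.0), 222), (np.float64(32.0), 230), (np.float64(33.0), 234), (np.float64(34.0), 238)]
```

Request:
drive_tool(rows="20 0 0 1 0;20 0 0 0 0;20 0 0 0 0")

```text
clock: 14.15
eef_pos: [0.536, 0.0592, 0.0519]
tool_rot: [0.632, 0.775, 0.001, 0.0]
ft_force: [-0.9, 3.1, 5.5]
grip_width: 0.0267
```

```bash
python3 - <<'E'
from fit import *
from workcell import bot
o=bot.get_obs(); print(o["clock"],pose(o),fb(o),o["ft_torque"])
E
```

```text
14.15 (array([-101.74963967,    7.68178737,   51.93159372]), np.float64(1.7733579321240593)) [-3.21757349 -0.25817647  5.51982441] [-0.16717122 -0.09160395  0.03171492]
```

Request:
drive_tool(rows="40 0 0 0 0;40 0 0 0 0;40 0 0 -1 0;40 0 0 -1 0;40 0 0 0 0;20 0 0 0 0;20 0 0 0 0;20 0 0 0 0;20 0 0 0 0")

```text
clock: 15.05
eef_pos: [0.5354, 0.0589, 0.0533]
tool_rot: [0.632, 0.775, -0.0, -0.0]
ft_force: [0.2, -0.2, 0.1]
grip_width: 0.0202
```

```bash
python3 look.py p8; python3 - <<'E'
from blade import *
c,_=pickle.load(open("p8.pkl","rb"))
print(edges(c,.046,-30,22))
E
```

```text
15.05 [0.53539243 0.05891672 0.05328805] (array([-101.58442182,    7.06794631,   53.28804984]), np.float64(1.772993863620905)) [0.20422461 0.18872327 0.08647778] 0.020160046211257145
(array([  0.4,   2.1, -24.7]), np.float64(-0.001))
(array([[-25.  ,  31.  , -19.25],
       [-15.  ,  32.  , -20.5 ],
       [ -5.  ,  32.5 ,  -8.75],
       [  5.  ,  33.25,  -6.25],
       [ 15.  ,  33.75,  -3.25],
       [ 25.  ,  24.25,  -5.  ]]), np.float64(20.0))
```

```bash
python3 - <<'E'
from fit import *
c,s=pickle.load(open("p8.pkl","rb"))
a=cv2.resize(c["image"][140:238,215:345,::-1],None,fx=4.5,fy=4.5,interpolation=cv2.INTER_CUBIC)
p=proj(s,[.53,.0,.05])[0].astype(int);print(p)
b=cv2.resize(s["image"][p[1]-40:p[1]+40,p[0]-65:p[0]+65,::-1],None,fx=4.5,fy=4.5,interpolation=cv2.INTER_CUBIC)
z=np.vstack([a,np.pad(b,((0,0),(0,max(0,a.shape[1]-b.shape[1])),(0,0)))[:, :a.shape[1]]]);z=z[:800]
cv2.imwrite("pics/m8.png",cv2.convertScaleAbs(cv2.resize(z,None,fx=.74,fy=.74),alpha=1.3))
E
```

```text
[300 206]
```

View pics/m8.png

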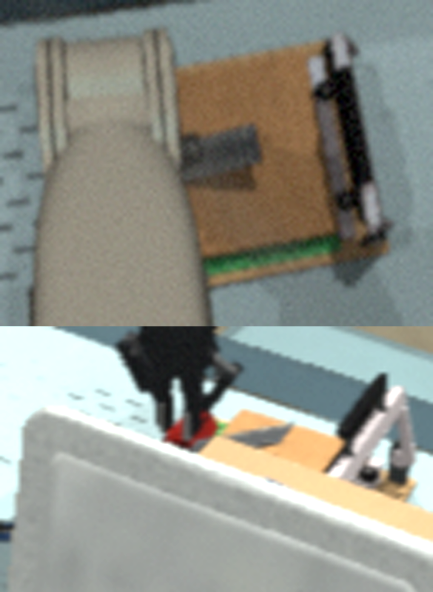

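The square has tipped back. The stock dropped off the near edge and the blade slants up at (230,150). It was released before flush, so its centre of mass must lie close to the stock. I'll lift straight off and move clear to measure it.

Request:
drive_tool(rows="20 0 0 -5 0;20 0 0 -20 0;20 0 0 -40 0;20 0 0 -40 0;85 45 0 -20 0;85 45 0 0 0;85 45 0 0 0;85 45 0 0 0;85 0 0 0 0")

```text
clock: 16.05
eef_pos: [0.4981, 0.2403, 0.1788]
tool_rot: [0.629, 0.777, 0.001, -0.0]
ft_force: [-0.7, 0.1, -0.0]
grip_width: 0.0849
```

```bash
python3 look.py p9; python3 - <<'E'
from fit import *
c,s=pickle.load(open("p9.pkl","rb"))
a=cv2.resize(c["image"][150:228,220:340,::-1],None,fx=5.5,fy=5.5,interpolation=cv2.INTER_CUBIC)
b=cv2.resize(s["image"][170:234,225:345,::-1],None,fx=5.5,fy=5.5,interpolation=cv2.INTER_CUBIC)
z=np.vstack([a,b])[:780];print(z.shape)
cv2.imwrite("pics/m9.png",cv2.convertScaleAbs(cv2.resize(z,None,fx=.76,fy=.76),alpha=1.3))
E
```

```text
16.05 [0.49805891 0.240286   0.17879242] (array([-286.75623361,    7.15854184,  178.79241913]), np.float64(1.7802395475415924)) [-0.27527485 -0.65546    -0.03801169] 0.08489025672412676
(array([-184.8,    0.9,  100.8]), np.float64(0.006))
(780, 660, 3)
```

View pics/m9.png

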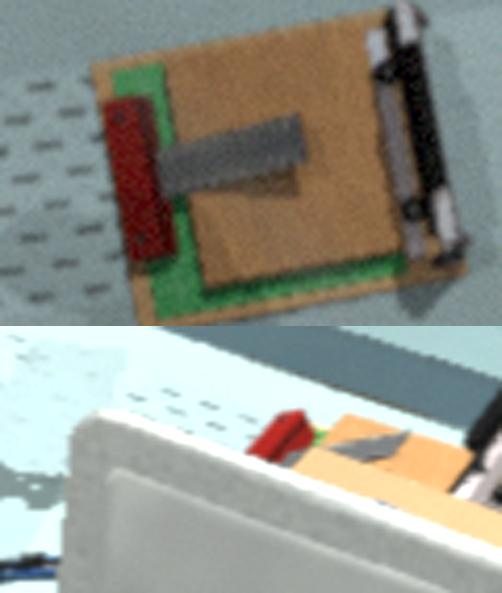

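The stock now lies tilted on the mat between about (104,100) and (175,258). The blade rests on the pad's near edge with its tip raised at (303,137). I'll fit its pose.

```bash
python3 - <<'E'
from fit import *
c,s=pickle.load(open("p9.pkl","rb"))
px=(np.array([[104,102],[133,262],[146,98],[299,114],[306,158],[158,147],[170,193]])/.76+.5)/5.5-.5+[220,150]
M=np.array([[-28,60,22],[-28,-60,22],[0,60,22],[120,18,4],[120,-18,4],[0,18,4],[0,-18,4]])/1000
from scipy.spatial.transform import Rotation as Ro
def W(p,M=M): # p: board x,y (m), yaw rel, d->theta
    x,y,yw,th=p
    X=M@Ro.from_euler('zy',[yw,-th]).as_matrix().T
    zmin=(np.array([-.028,0,-.008])@Ro.from_euler('zy',[yw,-th]).as_matrix().T)[2]
    X=X+[x,y,.012-zmin]; b=BRD;C,S=np.cos(b[2]),np.sin(b[2])
    return np.c_[b[0]+C*X[:,0]-S*X[:,1],b[1]+S*X[:,0]+C*X[:,1],X[:,2]],X
wt=np.array([1,1,1,1,1,.3,.3])[:,None]
r=least_squares(lambda p:((proj(c,W(p)[0])-px)*wt).ravel(),[-.1,.01,0,.4]); print(r.x,r.fun.reshape(-1,2).round(1).tolist())
Q=np.array([[0,0,0],[0,0,4],[0,0,22],[-28,0,22],[15,0,4],[30,0,4],[120,0,0],[-28,0,-8]])/1000
print((W(r.x,Q)[1]*1000).round(1)); th=r.x[3]; O=W(r.x,Q)[1][0]*1000
print("blade underside height at x=-73:",O[2]+np.tan(th)*(-73-O[0]))
E
```

```text
[-0.08202327  0.00845423 -0.00531794  0.58882211] [[0.8, 0.1], [0.7, 0.1], [-2.0, -1.1], [-0.0, -0.4], [0.5, 1.0], [0.3, 0.2], [0.0, 0.4]]
[[ -82.     8.5   34.2]
 [ -84.2    8.5   37.5]
 [ -94.2    8.5   52.5]
 [-117.5    8.6   36.9]
 [ -71.8    8.4   45.9]
 [ -59.3    8.3   54.2]
 [  17.8    7.8  100.8]
 [-100.9    8.6   12. ]]
blade underside height at x=-73: 40.22943327697756
```

Request:
drive_tool(rows="0 -30 0 0 0;0 -45 0 0 0;0 -45 0 0 0;0 -45 0 0 0;0 -45 0 0 0;0 -40 0 0 0;0 -12 1 20 0.005;0 0 0 30 0;0 0 0 20 0;0 0 0 0 0")

```text
clock: 17.15
eef_pos: [0.5498, -0.0232, 0.1053]
tool_rot: [0.635, 0.772, -0.002, -0.003]
ft_force: [-0.4, 0.0, -0.2]
grip_width: -0.0002
```

Request:
drive_tool(rows="0 0 0 10 0;0 0 0 8 0;0 0 0 5 0;0 0 0 0 0")

```text
clock: 17.55
eef_pos: [0.5526, -0.0211, 0.085]
tool_rot: [0.634, 0.773, -0.0, -0.0]
ft_force: [-1.0, 0.4, 0.4]
grip_width: 0.0
```

```bash
cat > st.py <<'E'
from fit import *
from workcell import bot
o=bot.get_obs(); p,s=pose(o); print(round(float(o["clock"]),2),p.round(1),round(s,3),"F",fb(o).round(1),"T",o["ft_torque"].round(2),round(o["grip_width"]*1000,1))
E
python3 st.py
```

```text
17.55 [-19.8   7.7  85. ] 1.768 F [-0.6 -0.9  0.4] T [ 0.   -0.06  0.01] 0.0
```

Request:
drive_tool(rows="0 0 0 4 0;0 0 0 4 0;0 0 0 4 0;0 0 0 0 0")

```text
clock: 17.95
eef_pos: [0.5524, -0.0211, 0.0727]
tool_rot: [0.634, 0.773, -0.0, -0.0]
ft_force: [-0.2, -0.0, -0.1]
grip_width: 0.0001
```

Request:
drive_tool(rows="0 0 0 4 0;0 0 0 4 0;0 0 0 4 0;0 0 0 0 0")

```text
clock: 18.35
eef_pos: [0.5523, -0.0212, 0.0605]
tool_rot: [0.634, 0.773, -0.0, -0.001]
ft_force: [0.5, 0.1, 1.0]
grip_width: 0.0
```

```bash
python3 st.py
```

```text
18.35 [-19.7   7.5  60.5] 1.768 F [-0.   0.5  1. ] T [ 0.04 -0.05 -0.02] 0.0
```

Request:
drive_tool(rows="0 0 0 4 0;0 0 0 4 0;0 0 0 2 0;0 0 0 0 0")

```text
clock: 18.75
eef_pos: [0.5526, -0.0212, 0.0508]
tool_rot: [0.634, 0.773, -0.0, -0.0]
ft_force: [0.0, 0.2, 1.2]
grip_width: -0.0001
```

Request:
drive_tool(rows="0 0 0 2 0;0 0 0 2 0;0 0 0 1 0;0 0 0 0 0")

```text
clock: 19.15
eef_pos: [0.5529, -0.0212, 0.0463]
tool_rot: [0.634, 0.773, -0.0, 0.0]
ft_force: [-0.2, 0.7, 0.7]
grip_width: 0.0002
```

```bash
python3 look.py p10;python3 st.py; python3 - <<'E'
from fit import *
c,s=pickle.load(open("p10.pkl","rb"))
a=cv2.resize(c["image"][150:228,220:340,::-1],None,fx=5.5,fy=5.5,interpolation=cv2.INTER_CUBIC)
b=cv2.resize(s["image"][170:234,225:345,::-1],None,fx=5.5,fy=5.5,interpolation=cv2.INTER_CUBIC)
z=np.vstack([a,b])[:780]
cv2.imwrite("pics/m10.png",cv2.convertScaleAbs(cv2.resize(z,None,fx=.76,fy=.76),alpha=1.3))
E
```

```text
19.15 [ 0.5528679  -0.02122983  0.04626221] (array([-19.5599105 ,   7.98563462,  46.2622144 ]), np.float64(1.7679737649210758)) [-0.70658983 -0.10467352  0.67154686] 0.00017725806697692085
(array([ 82.4,   0.7, -31.7]), np.float64(-0.006))
19.25 [-19.5   8.   46.3] 1.768 F [1.1 0.3 0.2] T [-0.11  0.02 -0.04] -0.1
```

View pics/m10.png

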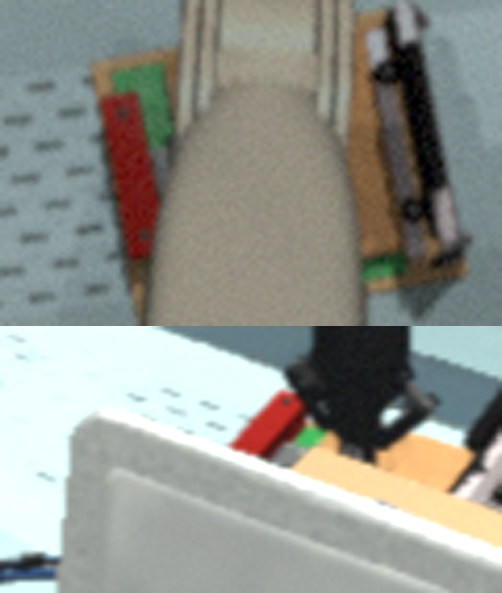

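The blade is pressed down, and the stock, now level, is at (102-155, 95-258), still short of the near edge. I'll press a bit harder and drag it home.

```bash
python3 - <<'E'
from fit import *
c,s=pickle.load(open("p10.pkl","rb"))
b=BRD;R=np.array([[np.cos(b[2]),np.sin(b[2])],[-np.sin(b[2]),np.cos(b[2])]])
for q in ([102,97],[130,258],[137,96],[157,252]):
    p=(np.array(q)/.76+.5)/5.5-.5+[220,150]; print(q,(R@(ray(c,*p,.064)[:2]-b[:2])*1000).round(1))
E
```

```text
[102, 97] [-119.6   68.8]
[130, 258] [-120.8  -49.9]
[137, 96] [-94.6  64.9]
[157, 252] [-100.9  -49.2]
```

Request:
drive_tool(rows="0 0 0 1 0;0 0 0 1 0;0 0 0 0 0")

```text
clock: 19.55
eef_pos: [0.553, -0.0212, 0.0461]
tool_rot: [0.634, 0.773, 0.0, 0.0]
ft_force: [-3.5, -0.1, 11.0]
grip_width: 0.0002
```

Request:
drive_tool(rows="0 0 0 1 0;0 0 0 1 0;0 0 0 0 0")

```text
clock: 19.85
eef_pos: [0.553, -0.0212, 0.046]
tool_rot: [0.634, 0.773, 0.001, 0.001]
ft_force: [-8.9, -0.5, 23.7]
grip_width: -0.0001
```

Request:
drive_tool(rows="0 0 0 -1 0;0 0 0 0 0;0 -2 0 0 0;0 -2 0 0 0;0 -2 0 0 0;0 -2 0 0 0;0 0 0 0 0")

```text
clock: 20.55
eef_pos: [0.5559, -0.0264, 0.0461]
tool_rot: [0.633, 0.774, 0.003, -0.0]
ft_force: [-3.3, 6.2, 13.7]
grip_width: -0.0001
```

```bash
cat > stock.py <<'E'
import sys
from blade import *
from workcell import bot
def stock(c,z=.064):
    "outer edge x of the red stock at several y, left end y"
    xs=np.arange(-150,-60,.25);ys=np.arange(-90,110,.5);im=rect(c,z,xs,ys);s=cv2.GaussianBlur(im[...,0]-im[...,1]-.5*(im[...,0]-im[...,2])*0,(0,0),1.5)
    red=im[...,0]-.5*im[...,1]-.5*im[...,2]; red=red-1.5*np.clip(im[...,1]-im[...,2],0,None)
    out=[]
    for y in (-35,-15,25,45):
        m=red[(ys>y-6)&(ys<y+6)].mean(0); h=m[:340].max()/2; i=np.argmax(m>h); out.append((y,xs[i]))
    m=red[:,(xs>out[0][1]+6)&(xs<out[0][1]+20)].mean(1);h=m.max()/2;k=np.where(m>h)[0]
    return out,ys[k[0]],ys[k[-1]]
if __name__=="__main__":
    c=bot.camera("top");s=bot.camera("scene");pickle.dump((c,s),open(sys.argv[1]+".pkl","wb"));print(stock(c))
E
python3 st.py; python3 stock.py p11; python3 -c "
from stock import *
print(stock(pickle.load(open('p10.pkl','rb'))[0]))"
```

```text
20.55 [-13.9   9.9  46.1] 1.77 F [-6.7 -2.  13.7] T [1.49 0.58 0.03] -0.1
([(-35, np.float64(-114.75)), (-15, np.float64(-115.0)), (25, np.float64(-115.5)), (45, np.float64(-115.75))], np.float64(-48.0), np.float64(67.5))
([(-35, np.float64(-120.75)), (-15, np.float64(-120.25)), (25, np.float64(-120.5)), (45, np.float64(-120.75))], np.float64(-48.5), np.float64(66.5))
```

Request:
drive_tool(rows="0 -2 0 0 0;0 -2 0 0 0;0 -2 0 0 0;0 -2 0 0 0;0 -2 0 0 0;0 0 0 0 0")

```text
clock: 21.25
eef_pos: [0.5585, -0.0362, 0.0461]
tool_rot: [0.633, 0.774, 0.004, 0.0]
ft_force: [-1.4, 6.4, 12.1]
grip_width: -0.0001
```

```bash
python3 st.py; python3 stock.py p12
```

```text
21.25 [-3.7 10.4 46.1] 1.77 F [-6.6 -0.1 12.1] T [ 1.46  0.35 -0.03] -0.1
([(-35, np.float64(-104.0)), (-15, np.float64(-104.25)), (25, np.float64(-104.75)), (45, np.float64(-105.0))], np.float64(-48.0), np.float64(67.5))
```

Request:
drive_tool(rows="0 -1 0 0 0.012;0 -1 0 0 0;0 -1 0 0 0;0 0 0 0 0")

```text
clock: 21.75
eef_pos: [0.559, -0.039, 0.0461]
tool_rot: [0.638, 0.77, 0.004, 0.0]
ft_force: [-1.1, 6.9, 12.2]
grip_width: -0.0004
```

Request:
drive_tool(rows="0 -0.7 0 0 0;0 -0.7 0 0 0;0 0 0 0 0")

```text
clock: 22.05
eef_pos: [0.5593, -0.0403, 0.0461]
tool_rot: [0.638, 0.77, 0.004, 0.0]
ft_force: [-1.6, 6.7, 12.3]
grip_width: -0.0004
```

```bash
python3 st.py; python3 stock.py p13
```

```text
22.05 [ 0.5 10.4 46.1] 1.758 F [-6.9 -0.2 12.3] T [1.63 0.34 0.01] -0.4
([(-35, np.float64(-101.25)), (-15, np.float64(-101.25)), (25, np.float64(-101.75)), (45, np.float64(-102.25))], np.float64(-48.5), np.float64(67.5))
```

Request:
drive_tool(rows="0 -1 0 0 0.012;0 -1 0 0 0;0 0 0 0 0")

```text
clock: 22.45
eef_pos: [0.5597, -0.0424, 0.0461]
tool_rot: [0.643, 0.766, 0.004, 0.0]
ft_force: [-1.7, 6.5, 12.3]
grip_width: -0.0006
```

```bash
python3 st.py; python3 stock.py p14
```

```text
22.45 [ 2.5 10.4 46.1] 1.746 F [-6.7 -0.4 12.3] T [1.57 0.3  0.01] -0.6
([(-35, np.float64(-100.25)), (-15, np.float64(-100.5)), (25, np.float64(-101.25)), (45, np.float64(-101.5))], np.float64(-48.0), np.float64(67.5))
```

Request:
drive_tool(rows="0 -1 0 0 0.02;0 -1 0 0 0.02;0 -1 0 0 0;0 0 0 -1 0;0 0 0 -1 0;0 0 0 -1 0;0 0 0 -2 0;0 0 0 0 0;0 0 0 0 0")

```text
clock: 23.45
eef_pos: [0.5576, -0.0483, 0.0479]
tool_rot: [0.659, 0.753, -0.0, -0.0]
ft_force: [-0.2, -0.0, 0.2]
grip_width: -0.0003
```

```bash
python3 st.py; python3 stock.py p15
```

```text
23.45 [ 7.9  7.2 47.9] 1.704 F [ 0.  -0.2  0.2] T [ 0.02 -0.   -0.05] -0.3
([(-35, np.float64(-99.75)), (-15, np.float64(-100.0)), (25, np.float64(-100.5)), (45, np.float64(-101.0))], np.float64(-48.5), np.float64(67.5))
```

Request:
drive_tool(rows="0 0 0 -3 0;0 0 0 -3 0;0 0 0 -3 0;0 0 0 0 0;0 0 0 0 0")

```text
clock: 24.05
eef_pos: [0.5582, -0.0481, 0.0576]
tool_rot: [0.658, 0.753, 0.0, 0.0]
ft_force: [-0.3, 0.4, -0.3]
grip_width: 0.0002
```

```bash
python3 st.py; python3 stock.py p16
```

```text
24.05 [ 7.9  7.8 57.6] 1.704 F [-0.5 -0.2 -0.3] T [-0.06 -0.02 -0.01] 0.2
([(-35, np.float64(-100.0)), (-15, np.float64(-100.0)), (25, np.float64(-100.5)), (45, np.float64(-101.0))], np.float64(-48.5), np.float64(67.5))
```

Request:
drive_tool(rows="0 0 0 -30 0;0 0 0 -30 0;85 35 0 0 0;85 40 0 0 0;85 40 0 0 0;85 35 0 0 0.15;85 0 0 0 0.15;85 0 0 0 0.15;85 0 0 0 0.15;85 0 0 0 0.15;85 0 0 0 0.15;85 0 0 0 0.15")

```text
clock: 25.35
eef_pos: [0.5379, 0.1006, 0.1171]
tool_rot: [0.948, 0.318, -0.0, -0.0]
ft_force: [0.1, 0.8, -0.3]
grip_width: 0.0852
```

Request:
drive_tool(rows="85 0 0 0 0.15;85 0 0 0 0.15;85 0 0 0 0.15;85 0 0 0 0;85 0 0 0 0")

```text
clock: 25.85
eef_pos: [0.538, 0.1005, 0.1172]
tool_rot: [0.995, 0.103, -0.0, 0.0]
ft_force: [0.2, 0.0, 0.0]
grip_width: 0.0851
```

```bash
python3 st.py; python3 -c "
from stock import *
o=bot.get_obs();print(go(o,[-132,9.7,24],.2035))
c=bot.camera('top');pickle.dump(c,open('p17.pkl','wb'));print(stock(c));print(edges(c,.046,-30,35))"
```

```text
25.85 [-141.8   18.   117.2] 0.207 F [-0.   0.2  0. ] T [-0.02  0.01  0.04] 85.1
(array([-8.4,  9.8, 93.2]), np.float64(0.004))
([(-35, np.float64(-99.5)), (-15, np.float64(-99.75)), (25, np.float64(-100.25)), (45, np.float64(-101.0))], np.float64(-48.0), np.float64(67.5))
(array([[-25.  ,  30.5 ,  -8.75],
       [-15.  ,  30.25,  -8.  ],
       [ -5.  ,  30.  ,  -7.  ],
       [  5.  ,  30.5 ,  -7.75],
       [ 15.  ,  30.5 ,  -7.25],
       [ 25.  ,  30.5 ,  -7.  ],
       [ 35.  ,  30.5 ,  -7.  ]]), np.float64(46.5))
```

```bash
python3 - <<'E'
from blade import *
def pad(c):
    xs=np.arange(-60,60,.5);ys=np.arange(-100,-50,.25);im=rect(c,.042,xs,ys);s=cv2.GaussianBlur(im[...,0]-im[...,1],(0,0),2)
    out=[]
    for a in range(-50,60,20):
        m=s[:,(xs>=a)&(xs<a+20)].mean(1);g=np.gradient(m);out.append((a+10,ys[np.argmax(g)]))
    return out
def near(c):
    xs=np.arange(-95,-40,.5);ys=np.arange(-90,100,.5);im=rect(c,.042,xs,ys);r=im[...,0]-im[...,1];o=[]
    for y0 in (-70,-60,75,82):
        m=r[(ys>=y0)&(ys<y0+8)].mean(0);o.append((y0,xs[np.argmax(m>(m.max()+m.min())/2)]))
    return o
c3=pickle.load(open("p3.pkl","rb"));c=pickle.load(open("p17.pkl","rb"));c9=pickle.load(open("p9.pkl","rb"))[0]
for q in(c3,c9,c):print("right edge",pad(q),"near",near(q))
# blade edges by max gradient at z=.046, both sides, on all three channels' brightness and r-b
xs=np.arange(-30,30,.5);ys=np.arange(-40,60,.25)
for q,n in ((pickle.load(open("p7.pkl","rb"))[0],"p7"),(c,"p17")):
    im=cv2.GaussianBlur(rect(q,.046,xs[:90],ys),(0,0),2).mean(1)
    for nm,v in (("r-b",im[:,0]-im[:,2]),("red",im[:,0])):
        g=np.gradient(v);print(n,nm,"left",ys[np.argmax(np.where(ys>15,abs(g),0))],"right",ys[np.argmax(np.where(ys<5,abs(g),0))])
# tick line next to the blade?
xs=np.arange(-58,-46,.5); 
for q in(c3,c): print(cv2.GaussianBlur(rect(q,.044,xs,ys),(0,0),1).mean((1,2))[::8][26:].round().tolist())
E
```

```text
right edge [(-40, np.float64(-80.25)), (-20, np.float64(-80.0)), (0, np.float64(-80.0)), (20, np.float64(-81.0)), (40, np.float64(-80.25)), (60, np.float64(-80.0))] near [(-70, np.float64(-72.5)), (-60, np.float64(-72.5)), (75, np.float64(-72.5)), (82, np.float64(-71.5))]
right edge [(-40, np.float64(-79.75)), (-20, np.float64(-81.0)), (0, np.float64(-80.5)), (20, np.float64(-80.0)), (40, np.float64(-80.25)), (60, np.float64(-80.0))] near [(-70, np.float64(-72.5)), (-60, np.float64(-73.0)), (75, np.float64(-72.5)), (82, np.float64(-71.5))]
right edge [(-40, np.float64(-80.5)), (-20, np.float64(-80.5)), (0, np.float64(-79.75)), (20, np.float64(-78.75)), (40, np.float64(-80.25)), (60, np.float64(-79.5))] near [(-70, np.float64(-72.0)), (-60, np.float64(-72.0)), (75, np.float64(-72.0)), (82, np.float64(-71.5))]
p7 r-b left 28.25 right -9.25
p7 red left 29.0 right -11.25
p17 r-b left 30.25 right -7.0
p17 red left 31.25 right -8.75
[83.0, 82.0, 81.0, 81.0, 83.0, 80.0, 74.0, 70.0, 71.0, 75.0, 79.0, 82.0, 83.0, 83.0, 81.0, 81.0, 81.0, 80.0, 78.0, 78.0, 80.0, 80.0, 79.0, 80.0]
[72.0, 73.0, 73.0, 72.0, 75.0, 79.0, 81.0, 84.0, 83.0, 80.0, 80.0, 81.0, 81.0, 82.0, 82.0, 81.0, 80.0, 79.0, 78.0, 77.0, 77.0, 78.0, 78.0, 77.0]
```

Measured blade left edge is about 29.8 and the tick about 27.5, so the square needs about -2 mm in y. I'll regrip the stock the normal way, shift it and press.

Request:
drive_tool(rows="85 0 0 0 -0.1425;85 0 0 0 -0.1425;85 0 0 0 -0.1425;85 0 0 0 -0.1425;85 0 0 0 -0.1425;85 0 0 0 -0.1425;85 0 0 0 -0.1425;85 0 0 0 -0.1425;85 0 0 0 -0.1425;85 0 0 0 -0.1425;85 0 0 0 -0.1425;85 0 0 0 0")

```text
clock: 27.1
eef_pos: [0.5381, 0.1006, 0.1173]
tool_rot: [0.632, 0.775, -0.0, 0.0]
ft_force: [-0.5, 0.0, 0.1]
grip_width: 0.0852
```

```bash
python3 st.py; python3 -c "
from stock import *
o=bot.get_obs();print(go(o,[-86.5,9.7,54.5],1.775))"
```

```text
27.1 [-141.8   18.1  117.3] 1.773 F [-0.1 -0.5  0.1] T [ 0.02  0.02 -0.01] 85.2
(array([-55.3,  -8.4,  62.8]), np.float64(-0.002))
```

Request:
drive_tool(rows="85 -28 -4 0 0;85 -27 -4 0 0;85 0 0 30 0;85 0 0 25 0;85 0 0 7.5 0;60 0 0 0 0;50 0 0 0 0;40 0 0 0 0;40 0 0 0 0")

```text
clock: 28.0
eef_pos: [0.5422, 0.0453, 0.0561]
tool_rot: [0.633, 0.774, 0.001, 0.001]
ft_force: [-0.8, -0.3, -0.2]
grip_width: 0.0401
```

```bash
python3 st.py; python3 -c "
from stock import *
c=bot.camera('top');print(stock(c));print(edges(c,.046,-20,35))"
```

```text
28.0 [-86.9  11.   56.1] 1.772 F [ 0.2 -0.8 -0.2] T [-0.03 -0.01  0.  ] 40.1Traceback (most recent call last):
  File "<string>", line 3, in <module>
    c=bot.camera('top');print(stock(c));print(edges(c,.046,-20,35))
                              ~~~~~^^^
  File "stock.py", line 12, in stock
    return out,ys[k[0]],ys[k[-1]]
                  ~^^^
IndexError: index 0 is out of bounds for axis 0 with size 0
```

Request:
drive_tool(rows="30 0 0 0 0;20 0 0 0 0;20 0 0 0 0;20 0 0 0 0;20 0 -1.2 0 0;20 0 -1 0 0;20 0 0 0 0")

```text
clock: 28.75
eef_pos: [0.5406, 0.0449, 0.0557]
tool_rot: [0.633, 0.774, 0.001, 0.001]
ft_force: [3.1, 0.7, 5.4]
grip_width: 0.0261
```

```bash
python3 st.py; python3 -c "
from stock import *
c=bot.camera('top');pickle.dump(c,open('p18.pkl','wb'));print(edges(c,.046,-20,35))"
```

```text
28.75 [-86.8   9.4  55.7] 1.772 F [-0.   3.1  5.4] T [ 0.22 -0.65  0.04] 26.1
(array([[-15.  ,  30.  , -10.  ],
       [ -5.  ,  29.  ,  -8.75],
       [  5.  ,  29.  ,  -8.25],
       [ 15.  ,  29.25,  -9.  ],
       [ 25.  ,  29.5 ,  -8.5 ],
       [ 35.  ,  29.5 ,  -8.25]]), np.float64(47.0))
```

Request:
drive_tool(rows="20 0 0 -1 0;20 0 -1.2 0 0;20 0 0 0 0;20 0 0 0 0")

```text
clock: 29.2
eef_pos: [0.5377, 0.0442, 0.0557]
tool_rot: [0.633, 0.774, -0.0, -0.0]
ft_force: [2.4, -0.1, 3.2]
grip_width: 0.0258
```

```bash
python3 st.py; python3 -c "
from stock import *
c=bot.camera('top');pickle.dump(c,open('p19.pkl','wb'));print(edges(c,.046,-20,35))"
```

```text
29.2 [-86.7   6.4  55.7] 1.771 F [0.6 2.3 3.2] T [ 0.02 -0.46  0.04] 25.8
(array([[-15.  ,  27.75, -12.  ],
       [ -5.  ,  25.75, -12.25],
       [  5.  ,  26.5 , -12.  ],
       [ 15.  ,  26.25, -11.5 ],
       [ 25.  ,  26.25, -11.  ],
       [ 35.  ,  26.25, -11.  ]]), np.float64(47.5))
```

Request:
drive_tool(rows="20 0 0 -1 0;20 0 1 0 0;20 0 1 0 0;20 0 0 0 0;20 0 0 0 0")

```text
clock: 29.75
eef_pos: [0.5394, 0.0448, 0.0562]
tool_rot: [0.633, 0.774, -0.0, -0.001]
ft_force: [-0.5, 0.2, -2.0]
grip_width: 0.0261
```

```bash
python3 st.py; python3 -c "
from stock import *
c=bot.camera('top');pickle.dump(c,open('p20.pkl','wb'));print(edges(c,.046,-20,35))"
```

```text
29.75 [-86.9   8.1  56.2] 1.772 F [-0.3 -0.5 -2. ] T [ 0.06  0.02 -0.03] 26.1
(array([[-15.  ,  27.75, -11.  ],
       [ -5.  ,  27.5 , -10.75],
       [  5.  ,  27.5 , -10.25],
       [ 15.  ,  28.  , -10.  ],
       [ 25.  ,  28.  ,  -9.75],
       [ 35.  ,  28.  , -10.  ]]), np.float64(47.0))
```

Request:
drive_tool(rows="20 -0.5 0 0.5 0;20 -0.5 0 0 0;20 0 0 0 0;40 0 0 0 0;40 0 0 0 0;40 0 0 0 0;40 -2 0 0 0;40 -2 0 0 0;40 -1 0 0 0;40 0 0 0 0")

```text
clock: 30.8
eef_pos: [0.5411, 0.0387, 0.0563]
tool_rot: [0.633, 0.774, 0.0, 0.0]
ft_force: [0.6, 0.5, 0.1]
grip_width: 0.0401
```

```bash
python3 st.py; python3 -c "
from stock import *
c=bot.camera('top');pickle.dump(c,open('p21.pkl','wb'));print(edges(c,.046,-20,35))"
```

```text
30.8 [-80.6   8.6  56.3] 1.771 F [-0.4  0.7  0.1] T [-0.02  0.01 -0.05] 40.1
(array([[-15.  ,  37.  , -10.5 ],
       [ -5.  ,  28.5 ,  -9.5 ],
       [  5.  ,  28.25,  -9.5 ],
       [ 15.  ,  28.25,  -9.75],
       [ 25.  ,  28.5 ,  -9.5 ],
       [ 35.  ,  28.75,  -9.25]]), np.float64(48.0))
```

Request:
drive_tool(rows="40 -1 0 0 0;40 -1 0 0 0;40 0 0 0 0")

```text
clock: 31.15
eef_pos: [0.5415, 0.037, 0.0563]
tool_rot: [0.633, 0.774, 0.0, -0.0]
ft_force: [-0.9, 1.4, -0.7]
grip_width: 0.0402
```

Request:
drive_tool(rows="40 -0.7 0 0 0;40 0 0 0 0")

```text
clock: 31.35
eef_pos: [0.5416, 0.0367, 0.0563]
tool_rot: [0.633, 0.774, 0.0, -0.0]
ft_force: [0.5, 2.4, -1.0]
grip_width: 0.0398
```

Request:
drive_tool(rows="40 -0.7 0 0 0;40 0 0 0 0")

```text
clock: 31.55
eef_pos: [0.5416, 0.0367, 0.0563]
tool_rot: [0.632, 0.775, 0.001, -0.001]
ft_force: [-0.6, 5.3, -0.2]
grip_width: 0.0402
```

```bash
python3 st.py
```

```text
31.55 [-78.5   8.7  56.3] 1.772 F [-5.3  0.5 -0.2] T [ 1.04 -0.01  0.03] 40.2
```

Firm contact at TCP x = -78.5 with 5.3 N. I'll go on to 10 N.

Request:
drive_tool(rows="40 -0.6 0 0 0;40 0 0 0 0")

```text
clock: 31.75
eef_pos: [0.5417, 0.0367, 0.0563]
tool_rot: [0.632, 0.775, 0.001, -0.001]
ft_force: [-0.1, 6.5, -0.4]
grip_width: 0.0398
```

Request:
drive_tool(rows="40 -0.4 0 0 0;40 0 0 0 0;40 0 0 0 0")

```text
clock: 32.05
eef_pos: [0.5417, 0.0366, 0.0562]
tool_rot: [0.632, 0.775, 0.001, -0.002]
ft_force: [0.1, 7.6, -0.9]
grip_width: 0.04
```

```bash
python3 st.py; python3 -c "
from stock import *
c=bot.camera('top');pickle.dump(c,open('p22.pkl','wb'));print(edges(c,.046,-5,35))"
```

```text
32.05 [-78.5   8.7  56.2] 1.773 F [-7.4  1.6 -0.9] T [1.57 0.1  0.03] 40.0
(array([[  0.  ,  27.75, -10.  ],
       [ 10.  ,  27.75, -10.  ],
       [ 20.  ,  27.75, -10.  ],
       [ 30.  ,  27.75, -10.  ]]), np.float64(49.0))
```

Request:
drive_tool(rows="40 -0.8 0 0 0;40 0 0 0 0;40 0 0 0 0")

```text
clock: 32.4
eef_pos: [0.5417, 0.0366, 0.0562]
tool_rot: [0.632, 0.775, 0.002, -0.002]
ft_force: [-1.1, 8.8, -0.8]
grip_width: 0.0399
```

```bash
python3 st.py
```

```text
32.4 [-78.5   8.7  56.2] 1.774 F [-8.8  0.7 -0.8] T [1.99 0.13 0.02] 39.9
```

Request:
drive_tool(rows="40 -0.5 0 0 0;40 0 0 0 0;40 4 0 0 0;40 3 0 0 0;40 3.5 0 0 0;45 0 0 -2 0;50 0 0 -10 0;50 0 0 -30 0;50 0 0 -40 0;0 0 0 -40 0;0 0 0 -30 0;0 0 0 0 0")

```text
clock: 33.6
eef_pos: [0.5433, 0.0435, 0.2147]
tool_rot: [0.633, 0.774, 0.004, 0.004]
ft_force: [1.0, 0.1, 0.1]
grip_width: 0.0069
```

```bash
python3 st.py; python3 - <<'E'
from stock import *
c=bot.camera('top');pickle.dump(c,open('p23.pkl','wb'));print(edges(c,.046,-5,35))
b=BRD;R=np.array([[np.cos(b[2]),np.sin(b[2])],[-np.sin(b[2]),np.cos(b[2])]])
for q in ([660,92],[688,92],[695,240],[718,240]):
    print(q,[(R@(ray(c,*crop(q),z)[:2]-b[:2])*1000).round(1).tolist() for z in (.157,.15)])
o=bot.get_obs();print(o["joint_pos"].round(2))
E
```

```text
33.6 [-84.9  11.7 214.7] 1.771 F [0.1 1.  0.1] T [ 0.01 -0.04 -0.01] 6.9
(array([[  0.  ,  27.75, -10.  ],
       [ 10.  ,  27.75,  -9.75],
       [ 20.  ,  27.75, -10.25],
       [ 30.  ,  28.  , -10.  ]]), np.float64(49.0))
[660, 92] [[86.7, 51.2], [87.6, 52.3]]
[688, 92] [[104.6, 47.8], [105.5, 49.0]]
[695, 240] [[90.4, -47.7], [91.3, -47.0]]
[718, 240] [[105.0, -50.4], [105.9, -49.8]]
[ 0.08  0.33  0.08  1.31 -0.   -0.12]
```

Request:
drive_tool(rows="0 -42 0 0 0;0 -42 0 0 0;0 -42 0 0 0;0 -42 0 0 0;0 -42 -5 0 0;0 -4 0 0 0;0 0 0 0 0;0 0 0 20 0;0 0 0 20 0;0 0 0 15 0;0 0 0 8 0;0 0 0 0 0")

```text
clock: 34.85
eef_pos: [0.5767, -0.1655, 0.1437]
tool_rot: [0.632, 0.775, -0.001, -0.002]
ft_force: [0.1, -0.5, -0.2]
grip_width: -0.0001
```

```bash
python3 st.py
```

```text
34.85 [126.6   2.1 143.7] 1.773 F [ 0.5  0.  -0.2] T [-0.05  0.02 -0.05] -0.1
```

Request:
drive_tool(rows="0 4 0 0 0;0 4 0 0 0;0 4 0 0 0;0 4 0 0 0;0 4 0 0 0;0 0 0 0 0")

```text
clock: 35.45
eef_pos: [0.5738, -0.1469, 0.1455]
tool_rot: [0.632, 0.775, 0.0, -0.0]
ft_force: [-0.6, -0.3, -0.2]
grip_width: 0.0002
```

Request:
drive_tool(rows="0 4 0 0 0;0 4 0 0 0;0 4 0 0 0;0 4 0 0 0;0 0 0 0 0")

```text
clock: 35.95
eef_pos: [0.5705, -0.1311, 0.1453]
tool_rot: [0.632, 0.775, 0.0, -0.0]
ft_force: [0.2, -0.1, 0.7]
grip_width: 0.0003
```

```bash
python3 st.py; python3 - <<'E'
from stock import *
c=bot.camera('top');s=bot.camera('scene');pickle.dump((c,s),open('p24.pkl','wb'));print(edges(c,.046,-5,20))
E
```

```text
35.95 [ 91.6   3.1 145.3] 1.772 F [0.1 0.2 0.7] T [-0.   -0.06  0.02] 0.3
(array([[ 0.  , 27.75, -9.75],
       [10.  , 27.5 , -9.5 ],
       [20.  , 27.5 , -9.75]]), np.float64(10.0))
```

```bash
python3 - <<'E'
from fit import *
c,s=pickle.load(open("p24.pkl","rb"))
a=cv2.resize(c["image"][150:228,220:340,::-1],None,fx=5.5,fy=5.5,interpolation=cv2.INTER_CUBIC)
b=cv2.resize(s["image"][150:214,260:380,::-1],None,fx=5.5,fy=5.5,interpolation=cv2.INTER_CUBIC)
cv2.imwrite("pics/m24.png",cv2.convertScaleAbs(cv2.resize(np.vstack([a,b])[:780],None,fx=.76,fy=.76),alpha=1.3))
E
```

```text
(no output)
```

View pics/m24.png

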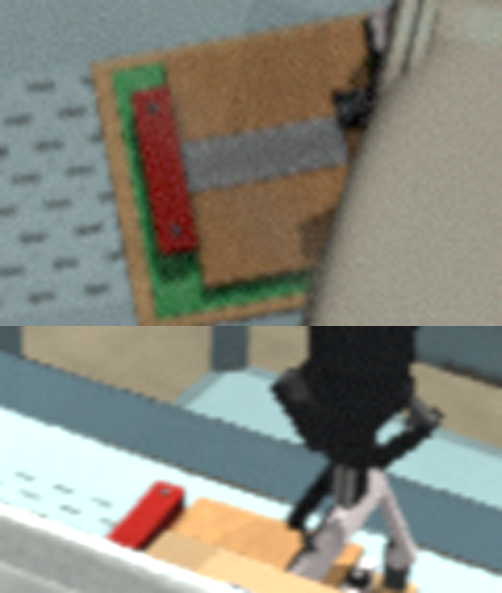

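The square is flush and flat. The bar has started to come down: rod end in the top view at (352,105), and in the scene view it slopes from (335,470) to (295,525).

```bash
python3 - <<'E'
from fit import *
from workcell import bot
c,s=pickle.load(open("p24.pkl","rb"))
# rod end midpoints y=+46: angle search, project and compare in both cameras
def rod(a,y):
    r,t=113.4,a+.159; x,z=108-r*np.cos(t),46+r*np.sin(t); b=BRD;C,S=np.cos(b[2]),np.sin(b[2])
    return [b[0]+C*x/1e3-S*y/1e3,b[1]+S*x/1e3+C*y/1e3,z/1e3],x,z
for a in np.arange(.5,1.31,.1):
    W,x,z=rod(a,46);W2=rod(a,-46)[0]
    T=proj(c,W)[0];A=proj(s,W)[0];B=proj(s,W2)[0]
    f=lambda p,o:((p-o)*4.18).round().tolist()
    print(round(a,2),round(x),round(z),"top",f(T,[220,150]),"scene y+46",f(A,[260,150]),"y-46",f(B,[260,150]))
c=pickle.load(open("scene0.pkl","rb"))
print([ (round(a,2),proj(c,rod(a,46)[0])[0].round()*1.4,proj(c,rod(a,-46)[0])[0].round()*1.4) for a in (1.1,1.2,1.3)])
E
```

```text
0.5 18 115 top [296.0, 80.0] scene y+46 [276.0, 153.0] y-46 [225.0, 215.0]
0.6 26 124 top [307.0, 76.0] scene y+46 [285.0, 146.0] y-46 [234.0, 209.0]
0.7 34 132 top [319.0, 72.0] scene y+46 [296.0, 141.0] y-46 [245.0, 204.0]
0.8 43 139 top [332.0, 68.0] scene y+46 [307.0, 136.0] y-46 [256.0, 199.0]
0.9 52 145 top [347.0, 64.0] scene y+46 [319.0, 133.0] y-46 [269.0, 196.0]
1.0 63 150 top [361.0, 60.0] scene y+46 [332.0, 131.0] y-46 [282.0, 195.0]
1.1 73 154 top [377.0, 56.0] scene y+46 [345.0, 131.0] y-46 [295.0, 194.0]
1.2 84 157 top [393.0, 52.0] scene y+46 [359.0, 131.0] y-46 [310.0, 195.0]
1.3 95 159 top [410.0, 49.0] scene y+46 [373.0, 133.0] y-46 [324.0, 198.0]
[(1.1, array([478.8, 253.4]), array([463.4, 275.8])), (1.2, array([484.4, 253.4]), array([467.6, 275.8])), (1.3, array([488.6, 254.8]), array([473.2, 275.8]))]
```

Request:
drive_tool(rows="0 4 0 1 0;0 4 0 1 0;0 4 0 1 0;0 4 0 1 0;0 4 0 1 0;0 0 0 0 0")

```text
clock: 36.65
eef_pos: [0.5664, -0.1114, 0.1401]
tool_rot: [0.632, 0.775, -0.0, -0.0]
ft_force: [-0.7, -0.5, 0.4]
grip_width: -0.0
```

```bash
python3 st.py
```

```text
36.65 [ 71.5   3.  140.1] 1.772 F [ 0.3 -0.8  0.4] T [ 0.02  0.03 -0.  ] -0.0
```

Request:
drive_tool(rows="0 4 0 2 0;0 4 0 3 0;0 4 0 3 0;0 4 0 3 0;0 4 0 4 0;0 0 0 0 0")

```text
clock: 37.25
eef_pos: [0.562, -0.0919, 0.1244]
tool_rot: [0.632, 0.775, -0.0, -0.001]
ft_force: [0.7, 0.8, 0.2]
grip_width: -0.0
```

```bash
python3 st.py; cat > sc.py <<'E'
from stock import *
import sys
c=bot.camera('top');s=bot.camera('scene');pickle.dump((c,s),open(sys.argv[1]+'.pkl','wb'))
# darkest match of rod line in scene camera vs angle
g=cv2.GaussianBlur(s["image"],(0,0),.7).max(2).astype(np.float32)
def rod(a,y):
    r,t=113.4,a+.159; x,z=108-r*np.cos(t),46+r*np.sin(t); b=BRD;C,S=np.cos(b[2]),np.sin(b[2])
    return [b[0]+C*x/1e3-S*y/1e3,b[1]+S*x/1e3+C*y/1e3,z/1e3]
L=[]
for a in np.arange(0,1.35,.1):
    P=proj(s,np.array([rod(a,y) for y in np.linspace(-42,-15,12)])).astype(np.float32)
    L.append((round(float(a),2),int(cv2.remap(g,P[None,:,0],P[None,:,1],cv2.INTER_LINEAR).mean())))
print(L)
E
python3 sc.py p25
```

```text
37.25 [ 51.5   2.6 124.4] 1.772 F [-0.7  0.9  0.2] T [ 0.04 -0.01  0.  ] -0.0
[(0.0, 206), (0.1, 204), (0.2, 202), (0.3, 185), (0.4, 133), (0.5, 66), (0.6, 26), (0.7, 51), (0.8, 141), (0.9, 147), (1.0, 97), (1.1, 129), (1.2, 204), (1.3, 175)]
```

Request:
drive_tool(rows="0 0 0 -10 0;0 0 0 -15 0;0 0 0 -15 0;0 10 0 0 0;0 10 0 0 0")

```text
clock: 37.85
eef_pos: [0.5589, -0.0726, 0.1659]
tool_rot: [0.633, 0.774, 0.001, 0.001]
ft_force: [-1.1, 0.6, -0.9]
grip_width: -0.0001
```

```bash
python3 st.py; python3 sc.py p26
```

```text
37.85 [ 32.    3.6 165.9] 1.771 F [-0.8 -0.9 -0.9] T [-0.01 -0.04  0.05] -0.1
[(0.0, 206), (0.1, 204), (0.2, 185), (0.3, 117), (0.4, 53), (0.5, 42), (0.6, 76), (0.7, 136), (0.8, 143), (0.9, 132), (1.0, 152), (1.1, 227), (1.2, 224), (1.3, 158)]
```

Request:
drive_tool(rows="0 12 0 0 0;0 12 0 0 0;0 8 0 0 0;0 4 0 0 0;0 0 0 0 0;0 0 0 0 0;0 0 0 10 0;0 0 0 10 0;0 0 0 10 0;0 0 0 10 0;0 0 0 5 0;0 0 0 5 0")

```text
clock: 39.15
eef_pos: [0.5513, -0.0378, 0.1145]
tool_rot: [0.633, 0.774, -0.0, -0.0]
ft_force: [0.4, -0.0, -0.1]
grip_width: 0.0
```

```bash
python3 st.py; python3 sc.py p27
```

```text
39.15 [ -3.7   3.1 114.5] 1.771 F [ 0.1  0.4 -0.1] T [-0.03 -0.    0.01] 0.0
[(0.0, 206), (0.1, 204), (0.2, 191), (0.3, 149), (0.4, 101), (0.5, 67), (0.6, 74), (0.7, 136), (0.8, 188), (0.9, 184), (1.0, 166), (1.1, 167), (1.2, 152), (1.3, 129)]
```

Request:
drive_tool(rows="0 0 0 -15 0;0 -12 0 0 0;0 0 0 0 0;0 0 0 4 0;0 0 0 4 0;0 0 0 3 0;0 0 0 0 0")

```text
clock: 39.95
eef_pos: [0.5532, -0.0493, 0.1182]
tool_rot: [0.633, 0.774, -0.001, -0.001]
ft_force: [0.1, -0.0, 0.0]
grip_width: -0.0003
```

```bash
python3 st.py; python3 sc.py p28
```

```text
39.95 [  8.    2.6 118.2] 1.772 F [0.1 0.1 0. ] T [-0.02  0.03  0.01] -0.3
[(0.0, 206), (0.1, 205), (0.2, 191), (0.3, 149), (0.4, 101), (0.5, 67), (0.6, 73), (0.7, 136), (0.8, 189), (0.9, 182), (1.0, 165), (1.1, 167), (1.2, 152), (1.3, 129)]
```

Request:
drive_tool(rows="0 0 0 4 0;0 0 0 4 0;0 1 0 4 0;0 1 0 4 0;0 1 0 4 0;0 0 0 0 0")

```text
clock: 40.65
eef_pos: [0.5527, -0.0463, 0.0985]
tool_rot: [0.633, 0.774, -0.0, -0.001]
ft_force: [-0.9, -0.4, 0.5]
grip_width: -0.0
```

Request:
drive_tool(rows="0 1 0 4 0;0 1 0 4 0;0 1 0 4 0;0 1 0 3 0;0 0 0 0 0")

```text
clock: 41.15
eef_pos: [0.5521, -0.0425, 0.0837]
tool_rot: [0.633, 0.774, -0.0, -0.0]
ft_force: [-0.5, -0.7, -0.3]
grip_width: -0.0
```

```bash
python3 st.py; python3 sc.py p29
```

```text
41.15 [ 1.1  2.9 83.7] 1.772 F [ 0.6 -0.7 -0.3] T [-0.04 -0.03  0.04] -0.0
[(0.0, 205), (0.1, 204), (0.2, 190), (0.3, 142), (0.4, 86), (0.5, 49), (0.6, 52), (0.7, 127), (0.8, 187), (0.9, 182), (1.0, 165), (1.1, 167), (1.2, 152), (1.3, 129)]
```

Request:
drive_tool(rows="0 1 0 3 0;0 1 0 3 0;0 1 0 2 0;0 0 0 2 0;0 0 0 0 0")

```text
clock: 41.75
eef_pos: [0.5516, -0.0396, 0.0739]
tool_rot: [0.633, 0.774, -0.0, -0.0]
ft_force: [0.5, 0.1, -0.6]
grip_width: 0.0001
```

Request:
drive_tool(rows="0 0 0 1 0;0 0 0 1 0;0 0 0 0 0")

```text
clock: 42.05
eef_pos: [0.5519, -0.0397, 0.0722]
tool_rot: [0.633, 0.774, -0.0, -0.0]
ft_force: [-1.2, -0.3, 0.0]
grip_width: -0.0
```

```bash
python3 st.py
```

```text
42.05 [-1.6  3.3 72.2] 1.771 F [ 0.  -1.2  0. ] T [0.03 0.04 0.02] -0.0
```

Request:
drive_tool(rows="0 0 0 1 0;0 0 0 0 0")

```text
clock: 42.25
eef_pos: [0.5519, -0.0397, 0.0712]
tool_rot: [0.633, 0.774, -0.0, -0.0]
ft_force: [0.2, 0.2, -0.7]
grip_width: -0.0001
```

Request:
drive_tool(rows="0 0 0 1 0;0 0 0 0 0")

```text
clock: 42.45
eef_pos: [0.552, -0.0397, 0.071]
tool_rot: [0.633, 0.774, 0.0, 0.0]
ft_force: [-2.2, -0.4, 4.3]
grip_width: 0.0
```

```bash
python3 st.py
```

```text
42.45 [-1.6  3.4 71. ] 1.771 F [-0.1 -2.2  4.3] T [-0.01  0.36  0.02] 0.0
```

Request:
drive_tool(rows="0 0 0 -5 0;0 0 0 -20 0;0 0 0 -40 0;0 0 0 -45 0;0 0 0 -40 0;0 45 0 0 0;0 45 0 0 0;0 45 0 0 0;0 45 0 0 0;0 45 0 0 0;0 0 0 0 0;0 0 0 0 0")

```text
clock: 43.65
eef_pos: [0.5068, 0.1818, 0.2203]
tool_rot: [0.632, 0.775, -0.0, 0.0]
ft_force: [1.4, -0.7, 0.0]
grip_width: -0.0003
```

```bash
python3 st.py; python3 - <<'E'
from stock import *
c=bot.camera('top');s=bot.camera('scene');pickle.dump((c,s),open('p30.pkl','wb'))
print(stock(c)); print(edges(c,.046,-45,-15))
def near(c):
    xs=np.arange(-95,-40,.5);ys=np.arange(-90,100,.5);im=rect(c,.042,xs,ys);r=im[...,0]-im[...,1];o=[]
    for y0 in (-70,-62,74,80):
        m=r[(ys>=y0)&(ys<y0+8)].mean(0);o.append((y0,xs[np.argmax(m>(m.max()+m.min())/2)]))
    return o
print(near(c))
a=cv2.resize(c["image"][145:233,220:340,::-1],None,fx=6,fy=6,interpolation=cv2.INTER_CUBIC)
cv2.imwrite("pics/m30.png",cv2.convertScaleAbs(a,alpha=1.4))
E
```

```text
43.65 [-227.7    3.9  220.3] 1.774 F [1.  1.2 0. ] T [-0.04 -0.05 -0.03] -0.3
([(-35, np.float64(-98.0)), (-15, np.float64(-98.0)), (25, np.float64(-98.0)), (45, np.float64(-98.25))], np.float64(-50.0), np.float64(65.5))
(array([[-40.  ,  28.25, -11.5 ],
       [-30.  ,  27.75, -10.75],
       [-20.  ,  28.25, -10.25]]), np.float64(-25.0))
[(-70, np.float64(-72.5)), (-62, np.float64(-72.5)), (74, np.float64(-72.5)), (80, np.float64(-72.0))]
```

View pics/m30.png

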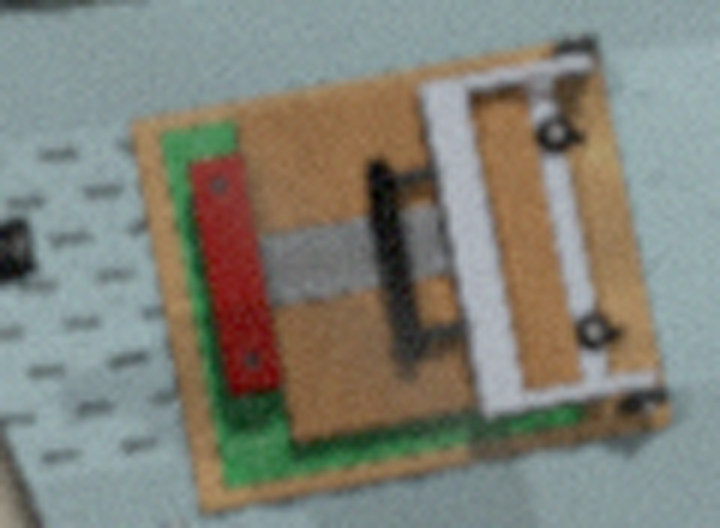

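The final view shows the stock flush along the near edge (190-280, 155-390), the blade on the pad pointing to the fence, the bar level with its foot across the blade, and the pad against the fence. The gripper is clear, so I'm handing in.

```bash
python3 -c "
from workcell import bot
print(bot.job_done())"
```

```text
the job is handed in; nothing more can be done
None
```

I pushed the pad home against the fence, laid the T-square flat and flush with its blade edge on the tick, lowered the bar onto the blade, and handed in at about 44 s.

**What went wrong:** when I first released the square it was still about 15 mm short of the pad, and it tipped back off the near edge. I pressed the blade flat again and dragged it to the edge. I then regripped the stock, moved it sideways by camera measurement and pressed it flush.

**Last checks:**
- **Pad:** about 6 N felt at the fence. The near edge was still straight and in place at the end.
- **Stock:** pressed at 8.8 N at the last reading, then one more 0.5 mm step that I did not read, so about 10 N. Its outer face was even to 0.25 mm along its length.
- **Blade edge:** measured at y about 27.1–28.2 mm and the tick at about 27.2–27.6 mm, so they agree to about 1 mm. The tick is too close to the blade to see separately in the final picture.
- **Bar:** it sank the last part under its own weight. The rod top was felt at 71.0 mm, the expected level height, with a 4.3 N press, and the foot lay across the blade.
- **Bystanders:** I never moved near the parcel or the stamp and passed only high above the tape. I did not re-measure their positions at the end.

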